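# Hang a caddy on the slat panel

### The arm

A 6-joint arm with a two-finger parallel gripper is mounted at the origin on a cart in front of the work surface, level with it; the furniture and walls round the work are solid. World frame = base frame: x ahead of the robot, y to its left, z up, the work surface at z = 0. Lengths are in m, angles in rad, forces in N, time in s.
With the tool pointing down it reaches from about 0.35 to 0.875 m from the base axis. Payload 4.2 kg.
Tool frame: the origin (TCP) lies at the very end of the fingers, on their centre line; the grasp point (between the pads) lies 19 mm behind it; z points along the fingers, y is the direction in which the jaws open and shut (so a half turn about z gives the same grasp; the last joint's range is limited). The gripper opens to 85 mm and grips with 20 to 120 N. Pads are 22 mm wide; open, the fingers measure 114 mm over their backs; the gripper's body (76 mm by 85 mm) begins 54 mm behind the grasp point. The pads swing forward as they close: fully open they stand 13 mm farther back than shut.
Start: joints at [0.259, 0.385, 0.008, 0, -1.194, -0.259], TCP at [0.625, 0, 0.231] pointing down, gripper open.
Joint ranges: [-3.14, 3.14], [-1.21, 2.06], [-1.07, 1.41], [-3.16, 2.05], [-2.99, -0.16], [-3.1, 3.1]. Speed limits (rad/s): [2.79, 2.79, 3.14, 3.14, 3.14, 3.14].

### API

Orientations are given as a rotation vector (axis times angle).
In Python, from cell import observe, snapshot, finish_job, look_for gives the robot as it stands.
- The arm moves only by the shell command python3 -m crank 'ROWS' [FORCE]. ROWS is JSON, one flat list of numbers, 7 for each row, row after row: the shift along the tool's x, y, z in m, then the turn, a rotation vector about the tool's x, y, z in degrees, then the gripper's target within -1 to 1 (shut at 1, half-way at 0, fully open at -1). A call has 1 to 5 rows; each row shifts and turns the commanded pose from where the row before left it, along the tool's axes as they then stand; what a row does not reach is not made up. A row lasts 1/10 s, in which the tool goes at most 50 mm and 8.59 degrees, less where a joint would pass 70% of its speed; a pose out of reach is approached as far as the arm can. A call with a gripper value outside its range is refused whole. The fingers move at their own pace and stop on an object; FORCE is the grip in N (left out, the last holds). Time passes only in rows, so rows that do not move let the fingers close. It gives the time, the measured TCP pose, the force and the opening at its end, in the units of the state.
- observe(): the state, without advancing time (a new reading comes with each control period).
- snapshot(name): name is "scene" or "side" or "wrist"; returns a dict with "image" (420x560x3 uint8, red, green, blue), "z_map" (420x560 float32, m along the optical axis (not along the pixel's ray), 0 where there is no reading), "fx", "fy", "cx", "cy" (pixels), "k1" (the pictures are not rectified: a ray, as slopes to the right and down, at radius r is drawn at 1 + k1 r^2 times it, then the intrinsics apply), "view" (4x4, takes a point from world to camera coordinates); the wrist camera has in their place "hand_eye" (4x4, takes a point from camera to tool coordinates, whose origin is the TCP and whose axes are the flange's). Camera axes: x right, y down, z forward; pixel columns grow to the right and rows downward; lengths in m; the calibration is good to about 2 mm. A picture is of the moment at which its call begins: read the wrist's pose just before it.
- finish_job(): hands the job in, once; it reports no verdict.
Trained networks look in the newest picture that a camera, given by its name, has taken for a name from the list of things; names that differ only in an ending like _2 or _b are one class to them, and where a whole thing is asked for, a point or a joint stands for the part that bears it (a point fixed in the world has none). Each returns a list of dicts, best first, with "p" (0 to 1); they miss things now and then, are a little off and sometimes report something else, mostly with a low value. They report only what shows in the picture. A call takes as long as a camera call.
- look_for(camera, thing): "bbox" ([left, top, right, bottom] in pixels, round what is visible of it).
The state is a dict: "t": time; "joint_positions": joint angles; "joint_vel": joint speeds; "effort": joint torques, N m; "ee_pos": TCP position; "ee_rot": TCP orientation; "wrist_force": force on the tool from outside, world axes, zero at the start; "moment": the same for the moment, N m; "finger_gap": finger opening in m.
Only numpy, scipy, OpenCV 4.12 (cv2) and the standard library are available. Lean on these libraries where they do the work, as an engineer would, in place of code of your own. Each camera call takes 0.05 s, during which the arm holds its last target.

### The job

Hang the blue caddy on the slat panel, about the middle of the upper groove: tilt its front up, feel the hook lip into the groove, then swing the caddy down by hand until its back plate lies against the panel, and let go. Be gentle: do not force the hook against the panel and do not let the caddy drop, and leave the timer and the label roll where they are.

Things in the scene. Friction and masses are not known exactly. Their poses are not given: they have to be found in the camera images.
- stand: Free-standing white slat panel on a fixed foot. Origin on the bench below the middle of the panel's front face; x points level into the panel, away from the robot (front face is x = 0), y along the grooves, z up. Foot plate 280 mm wide, 8 mm thick, from 35 mm in front of the face to 105 mm behind. Panel 256 mm wide with two level grooves, each a slot 15 mm high, 240 mm long.
- groove_nominal (a point): Mouth centre of the upper groove (front face, mid-width, 185 mm up) IF the panel stood at middle height. The whole panel is clamped on its posts at an unknown height, up to 20 mm above or below that; no pose reading shows it: feel or see it. Once clamped it does not move. The groove mouth is 15 mm high.
- slat_middle (a point): Centre of the middle slat's front face, 137.5 mm up if the panel stood at middle height (this reading, too, lacks the unknown offset). Heights there: lower groove 82.5 to 97.5 mm, middle slat to 177.5, upper groove to 192.5, upper slat and panel top edge at 224.5. Slats are 3 mm thick; behind them one open cavity from x = 3 to 22 mm over the whole height.
- caddy: Blue rigid hang-on caddy, about 0.22 kg, standing level on the bench. Origin: centre of its underside; x points to its back, z up. Tray 92 (x) by 80 mm (y), walls 22 mm high. Back plate 80 mm wide, 70 high, 4 thick, back face at x = 48 mm. Hung, the neck rests on the groove's lower edge, the plate lies on the middle slat; 2 mm play in depth lets it droop about 0.03 rad.
- caddy_lip (a point): Middle of the top edge of the aluminium hook's lip (caddy x 55, y 0, z 87 mm). Hook, 60 mm wide: neck 4 mm thick (z 66 to 70) from x = 48 to 53, then upturned lip 4 mm thick (x 53 to 57), z 66 to 87. Level it is too tall for the groove: enter lip first, caddy front tilted up about 35 degrees, in and up along the lip, then swing the front down.
- caddy_grip (a point): Where to grip the rib (caddy x -10, y 0, z 48 mm), across its 13 mm thickness (y). The blue rib runs along x from x = -36 to 44 mm, its top 61 mm above the underside.
- bench_timer: White bench timer, 64 x 64 x 22 mm, lying loose; origin at the centre of its underside. Leave it alone.
- label_roll: White roll of labels lying flat, 58 mm across, 24 mm high, loose; origin at the centre of its underside. Leave it alone.

How it is judged:
By the outcome, as a careful person would: the job done as asked, in the order asked, and still so for the second after the job is handed in, with the robot touching nothing.
It also fails if it takes over 72 s, if anything falls off the work surface, if the arm or the gripper's body presses on something with over 40 N, if the wrist force passes 120 N, or if a joint passes its speed limit or range.

## Working session

There is one attempt and no reset: what is moved stays moved. The work goes in short steps, Python scripts to look and compute and a shell command to move; the robot and the scene stay as the last step left them, time stands still between calls to the robot, and variables do not carry over. Pictures are saved under pics/ and viewed, and the job is handed in when it is done.

```bash
ls; mkdir -p pics
cat > h.py <<'E'
import numpy as np,cv2
from cell import observe,snapshot,finish_job,look_for
from scipy.spatial.transform import Rotation as R
def save(s,n): cv2.imwrite(f'pics/{n}.png',s['image'][:,:,::-1])
def cam2world(s,o=None):
    if 'view' in s: return np.linalg.inv(s['view'])
    T=np.eye(4);T[:3,:3]=R.from_rotvec(o['ee_rot']).as_matrix();T[:3,3]=o['ee_pos'];return T@s['hand_eye']
def cloud(s,o=None):
    h,w=s['z_map'].shape
    K=np.array([[s['fx'],0,s['cx']],[0,s['fy'],s['cy']],[0,0,1.]])
    v,u=np.mgrid[0:h,0:w]
    p=cv2.undistortPoints(np.stack([u,v],-1).reshape(-1,1,2).astype(float),K,np.array([s['k1'],0,0,0.])).reshape(h,w,2)
    z=s['z_map'];P=np.dstack([p[...,0]*z,p[...,1]*z,z,np.ones_like(z)])
    W=(P@cam2world(s,o).T)[...,:3].copy();W[z<=0]=np.nan
    return W
E
cat > a.py <<'E'
from h import *
o=observe();print(o)
for c in ('scene','side','wrist'):
    s=snapshot(c);save(s,c+'0');np.savez(f'{c}0.npz',W=cloud(s,o),im=s['image'])
    for t in ('stand','caddy','bench_timer','label_roll'):
        print(c,t,[(d['bbox'],d['p']) for d in look_for(c,t)][:2])
E
python3 a.py
```

```text
pics
{'t': 0.0, 'joint_positions': array([ 2.58555147e-01,  3.85545270e-01,  6.63583505e-03, -4.97909386e-04,
       -1.19400293e+00, -2.58611583e-01]), 'joint_vel': array([ 0.00096765, -0.0001575 , -0.00038069, -0.00019321, -0.00071056,
       -0.00046895]), 'effort': array([-9.55001960e-04, -3.92286408e+01,  1.88399577e+01,  4.18616563e+00,
       -4.72148502e-03,  8.27910434e-07]), 'ee_pos': array([ 6.24418198e-01, -8.70201615e-06,  2.30232477e-01]), 'ee_rot': array([ 2.22004542, -2.22057858, -0.00229839]), 'wrist_force': array([-0.04349986, -0.477929  ,  0.11986235]), 'moment': array([ 0.01111474, -0.017792  , -0.00234837]), 'finger_gap': 0.08543429607787008}
scene stand [([284.9, 146.8, 404.6, 296.5], 0.76)]
scene caddy [([205.8, 185.0, 257.5, 235.7], 0.61)]
scene bench_timer [([280.3, 298.2, 315.5, 331.7], 0.71), ([288.1, 146.3, 403.4, 293.5], 0.49)]
scene label_roll [([226.4, 258.8, 255.1, 283.3], 0.69), ([278.0, 297.6, 315.4, 330.6], 0.66)]
side stand [([291.2, 158.8, 383.5, 295.8], 0.82)]
side caddy [([226.4, 168.1, 268.8, 216.9], 0.79), ([286.4, 156.2, 385.9, 294.6], 0.48)]
side bench_timer [([267.2, 288.9, 294.7, 318.6], 0.86)]
side label_roll [([235.3, 244.7, 257.2, 266.4], 0.63)]
wrist stand [([183.4, 0.8, 368.2, 386.2], 0.97)]
wrist caddy [([307.2, 317.5, 393.0, 387.5], 0.56)]
wrist bench_timer [([454.3, 0.0, 536.7, 64.4], 0.77)]
wrist label_roll [([437.7, 179.5, 498.6, 234.8], 0.78)]
```

View pics/scene0.png

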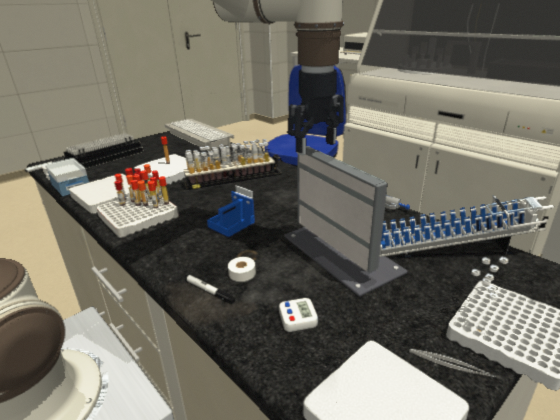

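View pics/side0.png

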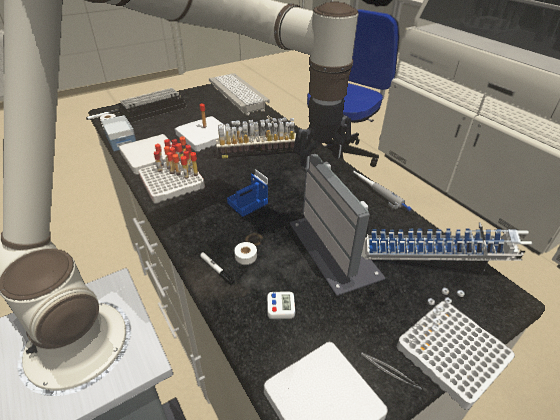

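View pics/wrist0.png

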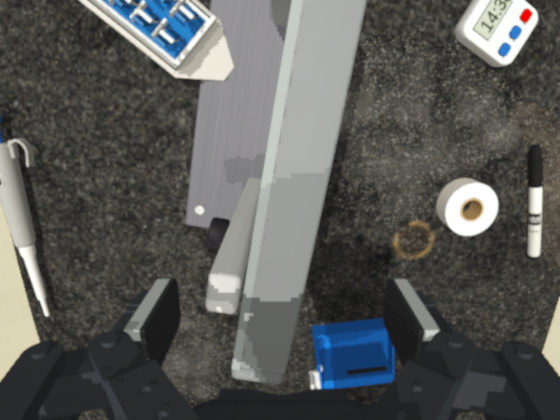

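```bash
cat > b.py <<'E'
from h import *
bb={'scene':dict(stand=[285,147,404,296],caddy=[206,185,257,236],timer=[280,298,315,332],roll=[226,259,255,283]),
'side':dict(stand=[291,159,383,296],caddy=[226,168,269,217],timer=[267,289,295,319],roll=[235,245,257,266]),
'wrist':dict(stand=[183,1,368,386],caddy=[307,317,393,387],timer=[454,0,537,64],roll=[438,180,499,235])}
for c in bb:
    W=np.load(c+'0.npz')['W']
    for k,(l,t,r,b) in bb[c].items():
        P=W[t:b,l:r].reshape(-1,3);P=P[np.isfinite(P[:,0])]
        P=P[(P[:,2]>0.006)]
        print(c,k,len(P),np.percentile(P,[1,50,99],axis=0).round(3).tolist())
E
python3 b.py
```

```text
scene stand 11076 [[0.559, -0.207, 0.007], [0.605, -0.112, 0.093], [0.911, 0.054, 0.233]]
scene caddy 1277 [[0.484, 0.176, 0.006], [0.551, 0.214, 0.034], [0.593, 0.261, 0.086]]
scene timer 918 [[0.378, -0.192, 0.007], [0.41, -0.162, 0.019], [0.452, -0.122, 0.023]]
scene roll 489 [[0.395, 0.0, 0.007], [0.419, 0.02, 0.023], [0.452, 0.055, 0.026]]
side stand 7523 [[0.556, -0.207, 0.007], [0.603, -0.113, 0.087], [0.912, 0.077, 0.249]]
side caddy 919 [[0.484, 0.177, 0.006], [0.55, 0.216, 0.036], [0.591, 0.263, 0.087]]
side timer 690 [[0.377, -0.192, 0.007], [0.411, -0.158, 0.019], [0.449, -0.119, 0.024]]
side roll 351 [[0.395, 0.002, 0.006], [0.419, 0.021, 0.024], [0.449, 0.054, 0.028]]
wrist stand 45269 [[0.536, -0.159, 0.006], [0.631, -0.044, 0.229], [0.715, 0.221, 0.232]]
wrist caddy 3897 [[0.491, 0.005, 0.007], [0.546, 0.215, 0.037], [0.596, 0.229, 0.257]]
wrist timer 3778 [[0.384, -0.173, 0.007], [0.421, -0.147, 0.017], [0.456, -0.116, 0.022]]
wrist roll 2407 [[0.399, 0.003, 0.007], [0.43, 0.03, 0.023], [0.455, 0.058, 0.025]]
```

The overview shows the panel right of centre (scene ~285–404, 147–296). The caddy is left of it (206–257, 185–236) with its hook toward the panel. The roll is at (241, 269) and the timer at (298, 315), both clear of the path. Next I'll fit the poses.

```bash
cat > c.py <<'E'
from h import *
for c in ('scene','side','wrist'):
    d=np.load(c+'0.npz');W=d['W'];im=d['im'].astype(int)
    # caddy blue
    P=W.reshape(-1,3);I=im.reshape(-1,3)
    reg=(P[:,0]>.45)&(P[:,0]<.62)&(P[:,1]>.15)&(P[:,1]<.29)&(P[:,2]>.004)&(P[:,2]<.1)
    blue=(I[:,2]>I[:,0]+40)
    C=P[reg&blue]; hk=P[reg&~blue&(P[:,2]>.06)]
    rect=cv2.minAreaRect((C[C[:,2]<.03][:,:2]*1000).astype(np.float32))
    print(c,'tray rect',rect, 'top',np.percentile(C[:,2],99))
    # rib: points z .045-.061
    rb=C[(C[:,2]>.045)&(C[:,2]<.064)]
    print(' rib..',rb.mean(0).round(4), np.linalg.svd(rb[:,:2]-rb[:,:2].mean(0),full_matrices=False)[2][0])
    up=C[C[:,2]>.064]
    if len(hk)>5: print(' hook n',len(hk),np.percentile(hk,[2,50,98],axis=0).round(4).tolist(), cv2.minAreaRect((hk[:,:2]*1000).astype(np.float32)))
    # panel face
    regp=(P[:,0]>.53)&(P[:,0]<.72)&(P[:,1]>-.22)&(P[:,1]<.1)&(P[:,2]>.02)&(P[:,2]<.26)
    Q=P[regp]
    best=None;rng=np.random.default_rng(0)
    xy=Q[:,:2]
    for _ in range(500):
        a,b=xy[rng.integers(len(xy),size=2)]
        n=np.array([-(b-a)[1],(b-a)[0]]);L=np.linalg.norm(n)
        if L<.05: continue
        n/=L
        m=abs((xy-a)@n)<.002
        if best is None or m.sum()>best.sum(): best=m
    F=Q[best];m0=F[:,:2].mean(0);dd=np.linalg.svd(F[:,:2]-m0,full_matrices=False)[2][0]
    if dd[1]<0: dd=-dd
    t=(F[:,:2]-m0)@dd
    print(' face n',len(F),m0.round(4),'dir',dd.round(4),'yaw',np.degrees(np.arctan2(-dd[0],dd[1])).round(2),'ends',(m0+dd*np.percentile(t,.3)).round(4),(m0+dd*np.percentile(t,99.7)).round(4),'len',np.ptp(np.percentile(t,[.3,99.7])),'z',np.percentile(F[:,2],[.5,99.5]).round(4))
    # recess: points deeper than face
    n=np.array([dd[1],-dd[0]])
    dep=(Q[:,:2]-m0)@n; tt=(Q[:,:2]-m0)@dd
    core=abs(tt)<.08
    for z0 in np.arange(.07,.24,.003):
        k=core&(Q[:,2]>z0)&(Q[:,2]<z0+.003)
        if c!='wrist' and k.sum()>3: print('   %.3f n%d med %.4f p90 %.4f'%(z0,k.sum(),np.median(dep[k]),np.percentile(dep[k],90)))
E
python3 c.py
```

```text
scene tray rect ((534.8110961914062, 219.3116455078125), (99.00324249267578, 86.51718139648438), 7.786236763000488) top 0.06928555429891962
 rib.. [0.5535 0.2173 0.0557] [-0.99901003 -0.04448553]
 hook n 138 [[0.5365, 0.1943, 0.0614], [0.5889, 0.2226, 0.0768], [0.5944, 0.2551, 0.0875]] ((567.1796875, 211.12179565429688), (74.92062377929688, 66.71440887451172), 27.496700286865234)
 face n 5329 [ 0.6016 -0.084 ] dir [0.1757 0.9844] yaw -10.12 ends [ 0.582  -0.1937] [0.6265 0.0552] len 0.252834789884257 z [0.0389 0.232 ]
   0.070 n74 med 0.0004 p90 0.0233
   0.073 n109 med 0.0209 p90 0.0229
   0.076 n121 med 0.0208 p90 0.0230
   0.079 n116 med 0.0012 p90 0.0227
   0.082 n109 med 0.0206 p90 0.0231
   0.085 n78 med 0.0004 p90 0.0216
   0.088 n77 med 0.0006 p90 0.0024
   0.091 n4 med -0.0000 p90 0.0004
   0.103 n18 med 0.0009 p90 0.0014
   0.106 n57 med 0.0002 p90 0.0010
   0.109 n58 med 0.0002 p90 0.0010
   0.112 n63 med 0.0000 p90 0.0012
   0.115 n57 med 0.0002 p90 0.0011
   0.118 n60 med 0.0004 p90 0.0014
   0.121 n59 med 0.0001 p90 0.0012
   0.124 n66 med -0.0001 p90 0.0011
   0.127 n6
[... 3187 characters left out ...]
20 n54 med 0.0003 p90 0.0385
   0.223 n51 med 0.0002 p90 0.0390
   0.226 n31 med -0.0004 p90 0.0001
   0.229 n219 med 0.0092 p90 0.0212
   0.232 n325 med 0.0133 p90 0.0234
wrist tray rect ((537.343505859375, 220.15652465820312), (96.9659423828125, 78.647216796875), 6.659383296966553) top 0.06849930728400953
 rib.. [0.5447 0.2185 0.0562] [-0.9999691   0.00786072]
 hook n 170 [[0.5856, 0.1988, 0.0652], [0.5913, 0.2026, 0.0688], [0.5971, 0.2197, 0.0856]] ((591.2765502929688, 209.99118041992188), (22.48399543762207, 14.174906730651855), 82.51438903808594)
 face n 3831 [ 0.6189 -0.0422] dir [0.2911 0.9567] yaw -16.92 ends [ 0.5974 -0.1128] [0.6484 0.055 ] len 0.17541720293514915 z [0.2286 0.2318]
```

Run:
```python
from h import *
s=snapshot('wrist');print(s['hand_eye'].round(4),s['fx'],s['cx'],s['cy'],s['k1'])
```

```text
[[-5.000e-04 -9.512e-01 -3.087e-01  7.830e-02]
 [ 1.000e+00 -3.000e-04 -8.000e-04 -1.900e-03]
 [ 6.000e-04 -3.087e-01  9.512e-01 -1.421e-01]
 [ 0.000e+00  0.000e+00  0.000e+00  1.000e+00]] 359.19243649556 281.44538256608513 212.46966537564757 -0.0961078169874795
```

```bash
cat >> h.py <<'E'
def toolR(psi,L):
    p,l=np.radians([psi,L]);z=np.array([np.cos(p)*np.sin(l),np.sin(p)*np.sin(l),-np.cos(l)])
    x=np.array([np.cos(p)*np.cos(l),np.sin(p)*np.cos(l),np.sin(l)])
    return np.column_stack([x,np.cross(z,x),z])
def rows(p1,R1,n,g,p0=None,R0=None):
    o=observe()
    p0=o['ee_pos'] if p0 is None else np.array(p0)
    R0=R.from_rotvec(o['ee_rot']) if R0 is None else R.from_matrix(R0)
    R1=R.from_matrix(R1);d=(R0.inv()*R1).as_rotvec()
    print('n',n,'deg/row',np.degrees(np.linalg.norm(d))/n,'mm/row',1000*np.linalg.norm(p1-p0)/n)
    Rc=R0;pc=np.array(p0,float)
    for i in range(1,n+1):
        pt=p0+(p1-p0)*i/n
        sh=np.round(Rc.inv().apply(pt-pc),4);tr=np.round(np.degrees(d)/n,2)
        pc=pc+Rc.apply(sh);Rc=Rc*R.from_rotvec(np.radians(tr))
        print(','.join('%g'%v for v in [*sh,*tr,g]),end=',\n' if i%5 else '\n--\n')
E
python3 - <<'E'
from h import *
rows(np.array([.474,.213,.12]),toolR(6.5,40),15,-1,p0=[.55,.1,.33])if 0 else None
o=observe();R0=R.from_rotvec(o['ee_rot']).as_matrix()
rows(np.array([.474,.213,.12]),toolR(6.5,40),15,-1,p0=np.array([.55,.1,.33]),R0=R0)
E
python3 -m crank '[0,0,-0.035,0,0,0,-1, 0,0,-0.035,0,0,0,-1, -0.03,0.02,-0.03,0,0,0,-1, -0.035,0.027,0,0,0,0,-1, -0.035,0.027,0,0,0,0,-1]' 60
```

```text
n 15 deg/row 6.835283396521309 mm/row 16.685988799655306
-0.0075,0.0051,0.014,2.24,2,-6.14,-1,
-0.0086,0.0047,0.0135,2.24,2,-6.14,-1,
-0.0095,0.0043,0.0131,2.24,2,-6.14,-1,
-0.0103,0.0037,0.0125,2.24,2,-6.14,-1,
-0.0112,0.0031,0.012,2.24,2,-6.14,-1
--
-0.0119,0.0023,0.0115,2.24,2,-6.14,-1,
-0.0124,0.0014,0.011,2.24,2,-6.14,-1,
-0.0129,0.0005,0.0106,2.24,2,-6.14,-1,
-0.0133,-0.0005,0.0101,2.24,2,-6.14,-1,
-0.0135,-0.0016,0.0096,2.24,2,-6.14,-1
--
-0.0137,-0.0027,0.0093,2.24,2,-6.14,-1,
-0.0135,-0.0037,0.0089,2.24,2,-6.14,-1,
-0.0135,-0.0049,0.0086,2.24,2,-6.14,-1,
-0.0131,-0.006,0.0084,2.24,2,-6.14,-1,
-0.0128,-0.007,0.0081,2.24,2,-6.14,-1
--
t: 1.3
ee_pos: [0.5505, 0.1009, 0.3324]
ee_rot: [-2.218, 2.221, -0.001]
wrist_force: [0.7, 0.1, -0.3]
finger_gap: 0.0854
```

```bash
python3 -m crank '[-0.0075,0.005,0.014,2.24,2,-6.14,-1, -0.0086,0.0047,0.0135,2.24,2,-6.14,-1, -0.0095,0.0043,0.013,2.24,2,-6.14,-1, -0.0103,0.0037,0.0125,2.24,2,-6.14,-1, -0.0112,0.003,0.012,2.24,2,-6.14,-1]'
python3 -m crank '[-0.012,0.0023,0.0115,2.24,2,-6.14,-1, -0.0124,0.0014,0.011,2.24,2,-6.14,-1, -0.013,0.0005,0.0106,2.24,2,-6.14,-1, -0.0133,-0.0005,0.01,2.24,2,-6.14,-1, -0.0135,-0.0016,0.0096,2.24,2,-6.14,-1]'
python3 -m crank '[-0.0137,-0.0027,0.0093,2.24,2,-6.14,-1, -0.0135,-0.0037,0.009,2.24,2,-6.14,-1, -0.0135,-0.005,0.0086,2.24,2,-6.14,-1, -0.013,-0.006,0.0084,2.24,2,-6.14,-1, -0.0128,-0.007,0.008,2.24,2,-6.14,-1]'
cat > d.py <<'E'
from h import *
import sys
n=sys.argv[1]
o=observe();s=snapshot('wrist');save(s,n);np.savez(n+'.npz',W=cloud(s,o),im=s['image'])
print(o['ee_pos'],o['joint_positions'].round(2),R.from_rotvec(o['ee_rot']).as_matrix().round(3))
E
python3 d.py w1
```

```text
t: 1.8
ee_pos: [0.5256, 0.1384, 0.2613]
ee_rot: [-2.7, 1.522, -0.406]
wrist_force: [0.4, 0.2, -1.0]
finger_gap: 0.0852
t: 2.3
ee_pos: [0.4998, 0.177, 0.1917]
ee_rot: [-2.932, 0.704, -0.768]
wrist_force: [3.1, -0.9, 2.4]
finger_gap: 0.0856
t: 2.8
ee_pos: [0.5024, 0.2062, 0.1727]
ee_rot: [-2.953, 0.194, -0.996]
wrist_force: [-32.1, 54.9, 4.6]
finger_gap: 0.0858
[0.50239026 0.20621298 0.17272931] [ 0.39  0.11 -0.99  2.05 -0.29 -0.94] [[ 0.789 -0.112  0.604]
 [-0.124 -0.992 -0.022]
 [ 0.602 -0.058 -0.797]]
```

View pics/w1.png

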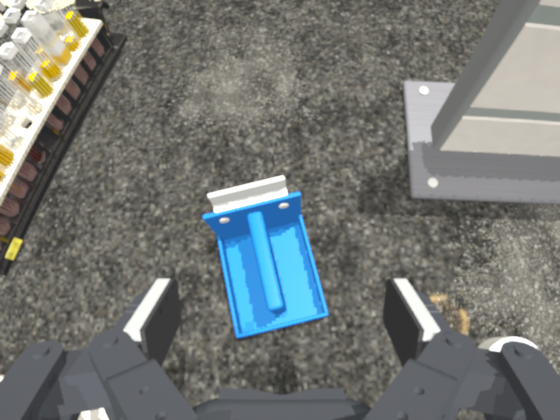

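The picture shows the caddy upright at pixel (265, 255), hook to the top and rib centred at (265, 260), with the fingers well clear. The arm stopped short, though: joint 4 is at its limit with the wrist nearly straight. A 40° lean doesn't suit this arm, so I'll check the force first.

Run:
```python
from h import *
o=observe()
for k,v in o.items(): print(k,np.round(v,3))
for c in('scene','side'):
    s=snapshot(c);save(s,c+'1')
print(observe()['wrist_force'])
```

```text
t 2.85
joint_positions [ 0.387  0.111 -0.993  2.045 -0.286 -0.943]
joint_vel [ 0.044 -0.004  0.02   0.053 -0.072  0.121]
effort [  6.344 -20.595  14.463   3.386  -0.129  -0.112]
ee_pos [0.503 0.203 0.172]
ee_rot [-2.954  0.212 -0.991]
wrist_force [ 2.567 -6.156 -0.401]
moment [-0.5    1.004 -0.397]
finger_gap 0.085
[ 0.764602    0.35233578 -0.03354161]
```

View pics/side1.png

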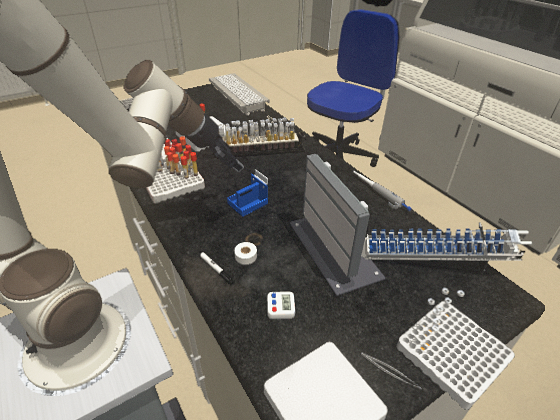

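No contact: the spike was inertial, from the wrist swinging through its singularity. I'll go back to tool-down and collect joint/pose pairs to fit the kinematics.

```bash
cat > log.py <<'E'
from h import *
import json
o=observe();open('kin.txt','a').write(json.dumps([o[k].tolist() for k in('joint_positions','ee_pos','ee_rot')])+'\n')
print(o['joint_positions'].round(3),o['ee_pos'].round(4),o['wrist_force'].round(1))
E
python3 - <<'E'
from h import *
rows(np.array([.52,.18,.26]),toolR(6.5,0),10,-1)
E
python3 log.py
```

```text
n 10 deg/row 3.9679812462984416 mm/row 9.24530085805603
0.0069,0.0019,-0.0058,0.12,-3.74,-1.33,-1,
0.0065,0.0021,-0.0063,0.12,-3.74,-1.33,-1,
0.006,0.0023,-0.0066,0.12,-3.74,-1.33,-1,
0.0055,0.0023,-0.0071,0.12,-3.74,-1.33,-1,
0.005,0.0025,-0.0073,0.12,-3.74,-1.33,-1
--
0.0045,0.0025,-0.0078,0.12,-3.74,-1.33,-1,
0.0038,0.0026,-0.0079,0.12,-3.74,-1.33,-1,
0.0033,0.0027,-0.0082,0.12,-3.74,-1.33,-1,
0.0027,0.0028,-0.0085,0.12,-3.74,-1.33,-1,
0.002,0.0027,-0.0085,0.12,-3.74,-1.33,-1
--
[ 0.391  0.11  -0.991  2.053 -0.288 -0.938] [0.5027 0.2063 0.1731] [ 0.8  0.4 -0. ]
```

```bash
python3 -m crank '[0.0069,0.0019,-0.0058,0.12,-3.74,-1.33,-1, 0.0065,0.002,-0.0063,0.12,-3.74,-1.33,-1]'; python3 log.py
python3 -m crank '[0.006,0.0023,-0.0066,0.12,-3.74,-1.33,-1, 0.0055,0.0023,-0.007,0.12,-3.74,-1.33,-1, 0.005,0.0025,-0.0073,0.12,-3.74,-1.33,-1]';python3 log.py
```

```text
t: 3.15
ee_pos: [0.5108, 0.2046, 0.1871]
ee_rot: [-2.988, 0.155, -0.926]
wrist_force: [0.6, 0.4, 1.1]
finger_gap: 0.0855
[ 0.537  0.101 -0.959  1.606 -0.312 -0.594] [0.5108 0.2046 0.1871] [0.6 0.4 1.1]
t: 3.45
ee_pos: [0.5237, 0.1965, 0.2105]
ee_rot: [3.029, -0.108, 0.806]
wrist_force: [0.7, 0.3, 0.3]
finger_gap: 0.0851
[ 0.717  0.1   -0.811  0.945 -0.437 -0.045] [0.5237 0.1965 0.2105] [0.7 0.3 0.3]
```

```bash
python3 -m crank '[0.0045,0.0025,-0.0078,0.12,-3.74,-1.33,-1, 0.0038,0.0026,-0.008,0.12,-3.74,-1.33,-1, 0.0033,0.0027,-0.0082,0.12,-3.74,-1.33,-1, 0.0027,0.0028,-0.0085,0.12,-3.74,-1.33,-1,0.002,0.0027,-0.0085,0.12,-3.74,-1.33,-1]'; python3 log.py
cat > kin.py <<'E'
import numpy as np,json
from scipy.spatial.transform import Rotation as R
from scipy.optimize import least_squares
def fk(q,P):
    h,a2,a3,tl,e,ox,oe,w,es=P[:9]
    # chain
    T=np.eye(4)
    def tr(x,y,z): M=np.eye(4);M[:3,3]=x,y,z;return M
    def ro(ax,a): M=np.eye(4);M[:3,:3]=R.from_euler(ax,a).as_matrix();return M
    T=ro('z',q[0])@tr(ox,0,h)@ro('y',q[1])@tr(0,e,a2)@ro('y',-q[2])@tr(oe,0,0)@ro('y',np.pi/2)@tr(0,0,a3)@ro('z',S4*q[3])@tr(0,es,0)@ro('y',-q[4])@tr(0,0,w)@ro('z',S6*q[5])@tr(0,0,tl)
    return T
S4=1;S6=1
P0=np.array([.25,.45,.45,.3,-.16,0,0,0,0.])
D=None
def load():
    D=[(np.array([.25855,.38555,.006636,-.0005,-1.194,-.25861]),np.array([.62442,0,.23023]),np.array([2.22004,-2.22058,-.0023]))]
    for l in open('kin.txt'):
        a=json.loads(l);D.append(tuple(np.array(v) for v in a))
    return D
def rot(q,P,Roff): return fk(q,P)[:3,:3]@Roff
if __name__=='__main__':
    D=load()
    for S4 in(1,-1):
        for S6 in(1,-1):
            Rs=[fk(q,P0)[:3,:3].T@R.from_rotvec(r).as_matrix() for q,p,r in D]
            sp=max(np.degrees(R.from_matrix(Rs[0].T@x).magnitude()) for x in Rs)
            def f(P): return np.concatenate([fk(q,P)[:3,3]-p for q,p,r in D]+[1e-3*(P-P0)[[0,1,2,3,5,6,7,8]]])
            s=least_squares(f,P0)
            print(S4,S6,'rot spread',sp.round(2),'pos rms mm',1000*np.sqrt(np.mean(s.fun[:-8]**2)),s.x.round(4));
            if sp<3: print(Rs[0].round(3))
E
python3 kin.py
```

```text
t: 3.95
ee_pos: [0.5246, 0.1828, 0.255]
ee_rot: [3.108, 0.059, 0.333]
wrist_force: [0.1, 0.2, -0.3]
finger_gap: 0.0854
[ 0.704  0.153 -0.336  0.182 -0.932  0.806] [0.5246 0.1828 0.255 ] [ 0.1  0.2 -0.3]
1 1 rot spread 160.14 pos rms mm 29.414533632075248 [ 0.1507 -0.031   0.1763  0.1165 -0.0671  0.6927 -0.2741 -0.1836 -0.1143]
1 -1 rot spread 175.93 pos rms mm 29.414533632075248 [ 0.1507 -0.031   0.1763  0.1165 -0.0671  0.6927 -0.2741 -0.1836 -0.1143]
-1 1 rot spread 122.03 pos rms mm 0.0014925920231344924 [ 0.1606  0.5649  0.4359  0.2989  0.     -0.     -0.0141 -0.0011 -0.1598]
-1 -1 rot spread 0.0 pos rms mm 0.0014925920231344924 [ 0.1606  0.5649  0.4359  0.2989  0.     -0.     -0.0141 -0.0011 -0.1598]
[[-0.  1.  0.]
 [-1. -0. -0.]
 [-0. -0.  1.]]
```

The kinematics fit to micrometres. Next I'll plan the hook path in 2D by bottleneck clearance, and find which grasp leans the arm can manage along it.

```bash
cat > path.py <<'E'
import numpy as np,heapq
cad=[(53,57,66,87),(48,57,66,70),(44,48,0,70),(-46,46,0,22)]
pan=[(0,3,-103,-7.5),(0,3,7.5,39.5),(22,30,-103,39.5)]
def edge(r,st):
    x0,x1,z0,z1=r;a=np.linspace(x0,x1,max(2,int((x1-x0)/st)+1));b=np.linspace(z0,z1,max(2,int((z1-z0)/st)+1))
    return np.vstack([np.c_[a,a*0+z0],np.c_[a,a*0+z1],np.c_[b*0+x0,b],np.c_[b*0+x1,b]])
def sd(P,r):
    x0,x1,z0,z1=r;dx=np.maximum(x0-P[...,0],P[...,0]-x1);dz=np.maximum(z0-P[...,1],P[...,1]-z1)
    return np.where((dx>0)|(dz>0),np.hypot(np.maximum(dx,0),np.maximum(dz,0)),np.maximum(dx,dz))
ref=np.array([50.5,68.])
C=np.vstack([edge(r,2.) for r in cad]);Q=np.vstack([edge(r,4) for r in pan])
def clear(u,w,tau):  # ref point at (u,w) arrays
    c,s=np.cos(np.radians(tau)),np.sin(np.radians(tau))
    M=np.array([[c,s],[-s,c]])  # caddy->world
    pos=np.stack([u,w],-1)[...,None,:]
    A=(C-ref)@M.T+pos
    d=np.min([sd(A,r).min(-1) for r in pan],0)
    B=(Q-pos)@M+ref
    return np.minimum(d,np.min([sd(B,r).min(-1) for r in cad],0))
if __name__=='__main__':
    us=np.arange(-40,8,1.);ws=np.arange(-25,12,1.);us=np.arange(-30,8,.5);ws=np.arange(-22,8,.5);ts=np.arange(0,46,1.)
    U,Wg=np.meshgrid(us,ws,indexing='ij')
    G=np.stack([clear(U,Wg,t) for t in ts],-1)
    print('hung best',G[:,:,0].max(),[ (us[i],ws[j]) for i,j in [np.unravel_index(G[:,:,0][us[:]>-3].argmax(),(sum(us>-3),len(ws)))]])
    # start: tau 35, u=-28,w=-20 ; goal tau 0, near u=1.5,w=-5.5
    for t0 in (30,32,35,38,40):
        st=(4,8,t0)
        gi=(int(np.argmin(abs(us-1.5))),int(np.argmin(abs(ws+5))),0)
        best={st:G[st]};pq=[(-G[st],0,st)];par={};done=set()
        while pq:
            b,c,n=heapq.heappop(pq)
            if n in done: continue
            done.add(n)
            if n==gi: break
            for d in [(1,0,0),(-1,0,0),(0,1,0),(0,-1,0),(0,0,1),(0,0,-1),(1,1,0),(-1,1,0),(1,-1,0)]:
                m=tuple(np.add(n,d))
                if min(m)<0 or m[0]>=len(us) or m[1]>=len(ws) or m[2]>t0: continue
                v=min(-b,G[m])
                if m not in best or v>best[m]: best[m]=v;par[m]=n;heapq.heappush(pq,(-v,c+1,m))
        print(t0,'bottleneck',-b, 'goal',gi,G[gi])
        p=[n]
        while p[-1] in par and p[-1]!=st: p.append(par[p[-1]])
        p=p[::-1]
        if t0==35 or t0==40:
            print([(us[i],ws[j],int(ts[k]),round(float(G[i,j,k]),1)) for i,j,k in p[::4]])
    for k in range(0,46,5):
        m=G[:,:,k].copy(); m[us<-3]=-9; 
        i,j=np.unravel_index(m.argmax(),m.shape);print('tau',k,'best in',us[i],ws[j],m[i,j])
E
python3 path.py
```

```text
hung best 23.5 [(np.float64(-26.0), np.float64(-4.5))]
30 bottleneck 0.24519052838329003 goal (63, 34, 0) 0.5
32 bottleneck 0.4961752015613925 goal (63, 34, 0) 0.5
35 bottleneck 0.5 goal (63, 34, 0) 0.5
[(np.float64(-28.0), np.float64(-18.0), 35, 11.9), (np.float64(-29.5), np.float64(-16.0), 35, 13.7), (np.float64(-27.5), np.float64(-14.0), 35, 12.5), (np.float64(-25.5), np.float64(-12.0), 35, 11.8), (np.float64(-23.5), np.float64(-11.5), 35, 10.2), (np.float64(-21.5), np.float64(-11.5), 35, 8.8), (np.float64(-19.5), np.float64(-11.0), 35, 7.3), (np.float64(-17.5), np.float64(-11.0), 35, 5.8), (np.float64(-15.5), np.float64(-10.5), 35, 4.5), (np.float64(-13.5), np.float64(-10.0), 35, 3.1), (np.float64(-11.5), np.float64(-9.0), 35, 2.1), (np.float64(-9.5), np.float64(-7.5), 35, 1.0), (np.float64(-8.0), np.float64(-5.5), 35, 0.9), (np.float64(-6.5), np.float64(-3.5), 35, 1.0), (np.float64(-5.0), np.float64(-1.5), 35, 1.0), (np.float64(-4.0), np.float64(-1.0), 33, 1.3), (np.float64(-3.5), np.float64(-1.5), 30, 1.0), (np.float64(-3.0), np.float64(-1.5), 27, 1.2), (np.float64(-2.5), np.fl
[... 1547 characters left out ...]
np.float64(-2.5), 18, 1.7), (np.float64(-0.5), np.float64(-2.5), 14, 1.5), (np.float64(0.0), np.float64(-3.0), 11, 1.6), (np.float64(1.0), np.float64(-3.5), 9, 1.6), (np.float64(1.0), np.float64(-3.5), 5, 1.5), (np.float64(1.5), np.float64(-4.0), 2, 1.1), (np.float64(1.5), np.float64(-5.0), 0, 0.5)]
tau 0 best in 1.5 -4.5 1.0
tau 5 best in 1.5 0.0 1.659376023469818
tau 10 best in 1.5 0.0 2.3251497029836656
tau 15 best in 1.5 0.0 2.9922540988353035
tau 20 best in 1.5 0.0 3.655612143763655
tau 25 best in 1.5 0.0 4.163381010163825
tau 30 best in 1.5 0.0 3.74519052838329
tau 35 best in 0.0 1.0 3.3244882878784523
tau 40 best in -1.0 1.5 3.239054268400409
tau 45 best in -2.0 1.5 2.9895923599143464
```

```bash
cat >> kin.py <<'E'
S4=-1;S6=-1
lo=np.array([-3.14,-1.21,-1.07,-3.16,-2.99,-3.1]);hi=np.array([3.14,2.06,1.41,2.05,-.16,3.1])
Roff=np.array([[0,1,0],[-1,0,0],[0,0,1.]])
_D=load();PF=least_squares(lambda P:np.concatenate([fk(q,P)[:3,3]-p for q,p,r in _D]+[1e-3*(P-P0)[[0,1,2,3,5,6,7,8]]]),P0).x
def ik(p,Rm,seed):
    def f(q):
        T=fk(q,PF);return np.r_[(T[:3,3]-p)*5,R.from_matrix(Rm.T@T[:3,:3]@Roff).as_rotvec()]
    s=least_squares(f,np.clip(seed,lo+1e-3,hi-1e-3),bounds=(lo,hi));return s.x,np.abs(s.fun).max()
E
cat > e.py <<'E'
from kin import *
from h import toolR
nrm=np.array([np.cos(np.radians(-10.1)),np.sin(np.radians(-10.1)),0]);mid=np.array([.6032,-.0684,.1925])
def grip(u,w,tau):
    t=np.radians(tau);c,s=np.cos(t),np.sin(t);v=np.array([-60.5,-20]);x=v[0]*c+v[1]*s;z=-v[0]*s+v[1]*c
    return mid+nrm*(u+x)/1000+np.array([0,0,(w+z)/1000])
for L in (0,5,10,15,20,25,30):
    for seed in ([.7,.15,-.34,.18,-.93,.8],):
        for nm,G,psi,l in (('pick',np.array([.526,.2187,.048]),6.5,L),('lift',np.array([.526,.2187,.2]),6.5,L),('tilt',grip(-28,-12,40),-10.1,L-40),('in',grip(-5.5,-1.5,40),-10.1,L-40),('hung',grip(1.5,-5,0),-10.1,L)):
            Rm=toolR(psi,l);p=G+Rm[:,2]*.019
            q,e=ik(p,Rm,np.array(seed));print(L,nm,p.round(3),q.round(2),'err %.4f'%e,'margin',np.minimum(q-lo,hi-q).min().round(2)); seed=q if e<.01 else seed
E
python3 e.py
```

```text
0 pick [0.526 0.219 0.029] [ 0.68  0.52 -0.37 -0.   -0.69  1.01] err 0.0000 margin 0.53
0 lift [0.526 0.219 0.181] [ 0.68  0.33 -0.2   0.   -1.03  1.01] err 0.0000 margin 0.87
0 tilt [ 0.505 -0.051  0.19 ] [ 0.11  0.59  0.14 -0.18 -1.79  1.31] err 0.0000 margin 1.2
0 in [ 0.527 -0.055  0.2  ] [ 0.1   0.62  0.21 -0.18 -1.84  1.31] err 0.0000 margin 1.15
0 hung [ 0.545 -0.058  0.149] [ 0.19  0.33 -0.3  -0.   -0.94  1.2 ] err 0.0000 margin 0.77
5 pick [0.528 0.219 0.029] [ 0.7   0.49 -0.46  0.09 -0.55  0.91] err 0.0000 margin 0.39
5 lift [0.528 0.219 0.181] [ 0.7   0.3  -0.29  0.06 -0.92  0.95] err 0.0000 margin 0.76
5 tilt [ 0.507 -0.051  0.189] [ 0.11  0.55  0.09 -0.17 -1.7   1.31] err 0.0000 margin 1.16
5 in [ 0.529 -0.055  0.199] [ 0.11  0.58  0.17 -0.16 -1.75  1.31] err 0.0000 margin 1.24
5 hung [ 0.547 -0.058  0.149] [ 0.21  0.29 -0.37  0.04 -0.82  1.16] err 0.0000 margin 0.66
10 pick [0.529 0.219 0.029] [ 0.72  0.46 -0.58  0.26 -0.4   0.73] err 0.0000 margin 0.24
10 lift [0.529 0.219 0.181] [ 0.73  0.26 -0.37  0.14 -0.8   0.87] err 0.0000 margin 0.64
10 tilt [ 0.508 -0.051  0.188
[... 1346 characters left out ...]
 0.186] [ 0.16  0.37 -0.12 -0.09 -1.32  1.27] err 0.0000 margin 0.95
25 in [ 0.535 -0.056  0.196] [ 0.15  0.4  -0.05 -0.08 -1.37  1.27] err 0.0000 margin 1.02
25 hung [ 0.553 -0.059  0.15 ] [ 0.18  0.17 -0.84  0.79 -0.21  0.47] err 0.0000 margin 0.05
30 pick [0.535 0.22  0.032] [ 0.36  0.41 -0.89  2.05 -0.21 -0.73] err 0.1165 margin 0.0
30 lift [0.535 0.22  0.184] [ 0.61  0.15 -0.86  1.22 -0.25 -0.08] err 0.0000 margin 0.09
30 tilt [ 0.514 -0.053  0.185] [ 0.18  0.33 -0.18 -0.06 -1.22  1.25] err 0.0000 margin 0.89
30 in [ 0.536 -0.056  0.196] [ 0.16  0.36 -0.12 -0.06 -1.26  1.26] err 0.0000 margin 0.95
30 hung [ 0.554 -0.06   0.151] [ 0.12  0.16 -0.89  1.02 -0.16  0.3 ] err 0.0626 margin 0.0
```

```bash
python3 -m crank '[0,0,0,0,0,0,-1,0,0,0,0,0,0,-1]'; python3 d.py w2
cat > f.py <<'E'
from h import *
from scipy.optimize import least_squares
d=np.load('w2.npz');W=d['W'].reshape(-1,3);I=d['im'].reshape(-1,3).astype(int)
reg=(W[:,0]>.46)&(W[:,0]<.62)&(W[:,1]>.15)&(W[:,1]<.29)&(W[:,2]>.006)&(W[:,2]<.1)
blue=(I[:,2]>I[:,0]+40)
C=W[reg&blue];H=W[reg&~blue&(W[:,2]>.06)]
low=C[(C[:,2]<.026)&(C[:,2]>.016)]
print(len(C),len(H),'wall rim rect',cv2.minAreaRect((low[:,:2]*1000).astype(np.float32)))
rb=C[(C[:,2]>.057)&(C[:,2]<.064)];print('rib top',len(rb),rb.mean(0).round(4),cv2.minAreaRect((rb[:,:2]*1000).astype(np.float32)))
tp=H[H[:,2]>.083];print('lip top',len(tp),tp.mean(0).round(4),tp[:,2].max(),cv2.minAreaRect((tp[:,:2]*1000).astype(np.float32)))
t=C[(C[:,2]>.064)];print('plate top',len(t),t.mean(0).round(4),cv2.minAreaRect((t[:,:2]*1000).astype(np.float32)))
E
python3 f.py
```

```text
t: 4.15
ee_pos: [0.5247, 0.1815, 0.2533]
ee_rot: [3.107, 0.05, 0.336]
wrist_force: [0.4, -0.4, -0.9]
finger_gap: 0.0853
[0.5246988  0.18147382 0.25331301] [ 0.7   0.15 -0.34  0.19 -0.93  0.8 ] [[ 0.976  0.03   0.214]
 [ 0.034 -0.999 -0.013]
 [ 0.213  0.02  -0.977]]
2758 850 wall rim rect ((535.7822265625, 222.90782165527344), (92.23979949951172, 80.68604278564453), 6.995547771453857)
rib top 1092 [0.5433 0.2233 0.0601] ((542.0171508789062, 222.37783813476562), (79.82067108154297, 73.97512817382812), 6.851840496063232)
lip top 310 [0.5924 0.2293 0.0863] 0.08819188945754453 ((592.5177001953125, 229.1885528564453), (4.251310348510742, 58.61848068237305), 6.72702169418335)
plate top 256 [0.5828 0.2283 0.0692] ((583.3914184570312, 228.4840850830078), (3.981828451156616, 78.90898132324219), 6.880467891693115)
```

View pics/w2.png

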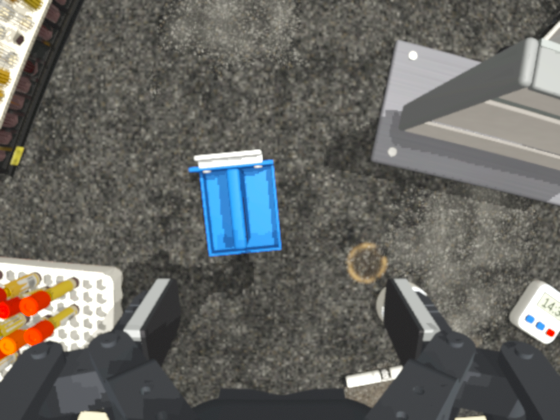

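The caddy stands at pixel (238, 205), and the rim (92×81 mm), lip (4×59) and plate (4×79) sizes match the spec, with a yaw of 6.9°. The red-capped tube rack is at lower left (0–120, 260–400), so I'll check finger clearance to it.

Run:
```python
from h import *
from kin import ik
W=np.load('w2.npz')['W']
P=W[260:275,20:118].reshape(-1,3);print('rack',np.nanpercentile(P,[2,50,98],axis=0).round(3).tolist())
P=W[290:360,0:75].reshape(-1,3);print('tubes',np.nanpercentile(P,[2,50,98],axis=0).round(3).tolist())
psi=6.85;L=10;G=np.array([.5276,.2216,.048]);Rm=toolR(psi,L)
p=G+Rm[:,2]*.019;print(p,ik(p,Rm,[.7,.15,-.34,.18,-.93,.8]))
rows(p+np.array([-.005,0,.10]),Rm,6,-1)
rows(p,Rm,5,-1,p0=p+np.array([-.005,0,.10]),R0=Rm)
```

```text
rack [[0.459, 0.37, -0.002], [0.465, 0.421, 0.017], [0.47, 0.477, 0.029]]
tubes [[0.366, 0.246, 0.017], [0.426, 0.418, 0.086], [0.524, 0.482, 0.319]]
[0.53087576 0.22199351 0.02928865] (array([ 0.72133878,  0.46570359, -0.57239193,  0.25518044, -0.40003286,
        0.74033513]), np.float64(7.43988204376933e-13))
n 6 deg/row 0.9464702094256272 mm/row 21.661042084857225
-0.0038,-0.0072,0.0201,0.36,-0.36,-0.8,-1,
-0.0036,-0.0072,0.0201,0.36,-0.36,-0.8,-1,
-0.0034,-0.0071,0.0202,0.36,-0.36,-0.8,-1,
-0.0031,-0.007,0.0202,0.36,-0.36,-0.8,-1,
-0.0029,-0.0069,0.0203,0.36,-0.36,-0.8,-1
--
-0.0027,-0.0069,0.0204,0.36,-0.36,-0.8,-1,
n 5 deg/row 0.0 mm/row 20.024984394500787
-0.0025,0.0001,0.0199,0,0,0,-1,
-0.0025,0.0001,0.0198,0,0,0,-1,
-0.0025,0.0002,0.0199,0,0,0,-1,
-0.0025,0.0001,0.0199,0,0,0,-1,
-0.0025,0.0001,0.0198,0,0,0,-1
--
```

Rack is at y ≥ 0.37, so it's clear. Moving above the caddy.

```bash
python3 -m crank '[-0.0038,-0.0072,0.02,0.36,-0.36,-0.8,-1, -0.0036,-0.0072,0.02,0.36,-0.36,-0.8,-1, -0.0034,-0.007,0.02,0.36,-0.36,-0.8,-1, -0.003,-0.007,0.02,0.36,-0.36,-0.8,-1, -0.003,-0.007,0.02,0.36,-0.36,-0.8,-1]'
python3 -m crank '[-0.0027,-0.007,0.0204,0.36,-0.36,-0.8,-1,0,0,0,0,0,0,-1,0,0,0,0,0,0,-1]'
python3 - <<'E'
from h import *
psi=6.85;L=10;G=np.array([.5276,.2216,.048]);Rm=toolR(psi,L);p=G+Rm[:,2]*.019
rows(p,Rm,5,-1)
E
```

```text
t: 4.7
ee_pos: [0.5249, 0.2151, 0.15]
ee_rot: [-3.118, -0.166, -0.282]
wrist_force: [-0.2, 0.8, 0.8]
finger_gap: 0.0858
t: 5.0
ee_pos: [0.5258, 0.2221, 0.1308]
ee_rot: [-3.114, -0.187, -0.272]
wrist_force: [0.8, 0.5, -0.1]
finger_gap: 0.0852
n 5 deg/row 0.005287970814068394 mm/row 20.32128603357027
-0.0025,0.0002,0.0202,-0,0,0,-1,
-0.0026,0.0001,0.0201,-0,0,0,-1,
-0.0025,0.0002,0.0202,-0,0,0,-1,
-0.0025,0.0001,0.0201,-0,0,0,-1,
-0.0026,0.0002,0.0202,-0,0,0,-1
--
```

```bash
python3 -m crank '[-0.0025,0,0.02,0,0,0,-1,-0.0025,0,0.02,0,0,0,-1,-0.0025,0,0.02,0,0,0,-1,-0.0025,0,0.02,0,0,0,-1]'
python3 -m crank '[-0.001,0,0.007,0,0,0,-1,-0.001,0,0.007,0,0,0,-1,-0.001,0,0.006,0,0,0,-1,0,0,0,0,0,0,0]'
python3 -m crank '[0,0,0,0,0,0,0,0,0,0,0,0,0,0.3,0,0,0,0,0,0,0.5,0,0,0,0,0,0,0.6]' 60
python3 d.py w3
```

```text
t: 5.4
ee_pos: [0.5312, 0.2235, 0.0516]
ee_rot: [-3.11, -0.186, -0.278]
wrist_force: [-0.2, -0.2, 0.4]
finger_gap: 0.0848
t: 5.8
ee_pos: [0.5311, 0.2232, 0.0304]
ee_rot: [-3.112, -0.185, -0.273]
wrist_force: [0.3, -0.2, 0.9]
finger_gap: 0.0729
t: 6.2
ee_pos: [0.5313, 0.2234, 0.0307]
ee_rot: [-3.111, -0.185, -0.274]
wrist_force: [0.7, -0.7, 0.1]
finger_gap: 0.0169
[0.53125503 0.22335087 0.03067344] [ 0.72  0.46 -0.57  0.25 -0.4   0.74] [[ 0.978  0.119  0.173]
 [ 0.117 -0.993  0.023]
 [ 0.175 -0.002 -0.985]]
```

View pics/w3.png

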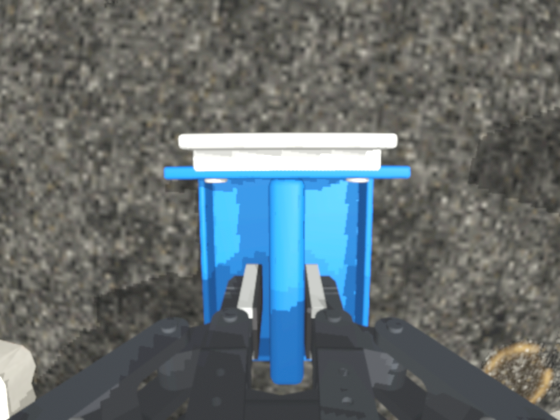

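The pads straddle the rib: the rib is at column ~287 and the pads at 250 and 315. Closing.

```bash
python3 -m crank '[0,0,0,0,0,0,0.7,0,0,0,0,0,0,0.8,0,0,0,0,0,0,1,0,0,0,0,0,0,1,0,0,0,0,0,0,1]' 70
python3 -m crank '[-0.0005,0,-0.003,0,0,0,1,-0.001,0,-0.006,0,0,0,1,-0.0017,0,-0.01,0,0,0,1,-0.0017,0,-0.01,0,0,0,1,0,0,0,0,0,0,1]' 70
python3 d.py w4
```

```text
t: 6.75
ee_pos: [0.5311, 0.2231, 0.0307]
ee_rot: [-3.112, -0.185, -0.274]
wrist_force: [-2.0, -1.5, 6.1]
finger_gap: 0.0114
t: 7.25
ee_pos: [0.5217, 0.2228, 0.0599]
ee_rot: [-3.109, -0.186, -0.277]
wrist_force: [0.7, 0.1, -2.5]
finger_gap: 0.0119
[0.52168226 0.22280208 0.05994446] [ 0.74  0.41 -0.56  0.22 -0.47  0.76] [[ 0.977  0.119  0.176]
 [ 0.117 -0.993  0.025]
 [ 0.177 -0.004 -0.984]]
```

View pics/w4.png

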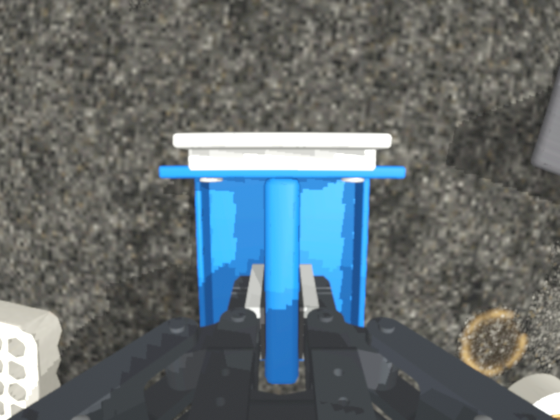

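The rib is held, with the pads symmetric at columns 253–312. The caddy follows square to the jaws. I'll measure its pose in the hand.

```bash
cat > g.py <<'E'
from h import *
import sys
from scipy.optimize import least_squares
n=sys.argv[1]
o=observe();T=np.eye(4);T[:3,:3]=R.from_rotvec(o['ee_rot']).as_matrix();T[:3,3]=o['ee_pos']
s=snapshot('wrist');save(s,n);W=cloud(s,o)
Wt=(W-T[:3,3])@T[:3,:3]   # tool coords
I=s['image'].astype(int);V,U=np.mgrid[0:420,0:560]
ok=np.isfinite(W[...,0])&(V<300)
blue=ok&(I[...,2]>I[...,0]+60)
near=ok&(Wt[...,2]<.06)&(Wt[...,2]>-.09)&(np.abs(Wt[...,1])<.05)&(Wt[...,0]>-.05)&(Wt[...,0]<.12)
A=Wt[near&(blue|(I.min(-1)>140))]
# 2D (tool x,z): fit caddy rect model with tilt a: tool = Rot(a)*(caddy_x, -caddy_z)+t
rects=[(53,57,66,87),(48,57,66,70),(44,48,0,70),(-36,44,22,61)]
def back(q,A):
    a=q[0];c,sn=np.cos(a),np.sin(a);X=A[:,0]-q[1];Z=A[:,2]-q[2]
    return (c*X-sn*Z)*1000,-(sn*X+c*Z)*1000
def sd(x,z,r):
    dx=np.maximum(r[0]-x,x-r[1]);dz=np.maximum(r[2]-z,z-r[3])
    return np.where((dx>0)|(dz>0),np.hypot(np.maximum(dx,0),np.maximum(dz,0)),np.maximum(dx,dz))
blu=blue[near&(blue|(I.min(-1)>140))]
sub=A[np.random.default_rng(0).permutation(len(A))[:1500]]
wht=A[~blu]
def f(q):
    x,z=back(q,sub);m=(z>35)
    d=np.min([sd(x,z,r) for r in rects],0)
    return np.where(z>30,np.clip(d,-8,8),0)
best=None
for a0 in np.radians([-20,-15,-10,-5,0,5]):
    # grip (-10,48) at tool (0,-.019)
    c,sn=np.cos(a0),np.sin(a0);x,z=-.010,-.048
    t=[0-(c*x+sn*z),-.019-(-sn*x+c*z)]
    r=least_squares(f,[a0,*t],loss='soft_l1',x_scale=[.05,.005,.005],diff_step=1e-4)
    if best is None or r.cost<best.cost: best=r
q=best.x;x,z=back(q,A)
print('cost',best.cost,'n',len(sub),'a deg',np.degrees(q[0]),'t',q[1:].round(4))
c,sn=np.cos(q[0]),np.sin(q[0])
def tool(x,z): x,z=x/1000,-z/1000;return np.array([c*x+sn*z+q[1],-sn*x+c*z+q[2]])
print('grip pt in tool (mm)',tool(-10,48)*1000,'lip',tool(55,87)*1000)
x0=wht; print('white y range',np.percentile(wht[:,1],[1,99])*1000)
print('world pitch of caddy (front up +):',np.degrees(q[0])+0, 'lean tool',np.degrees(np.arcsin(T[2,0])),'psi',np.degrees(np.arctan2(T[1,0],T[0,0])))
d=np.min([sd(x,z,r) for r in rects],0);print('resid med',np.median(d),np.percentile(d,[10,90]))
for nm,m in (('lip top',z>84),):
    print(nm,x[m].mean(),z[m].max())
E
python3 g.py w5
```

```text
cost 355.3165581311954 n 1500 a deg -9.590116917518456 t [0.0012 0.0324]
grip pt in tool (mm) [ -0.68552032 -16.64510324] lip [ 69.90343898 -44.27115661]
white y range [-29.64140063  28.45831122]
world pitch of caddy (front up +): -9.590116917518456 lean tool 10.16440672494182 psi 6.807222308568762
resid med 0.7342051165158203 [-0.68514243 18.79299498]
lip top 55.08241680643065 88.86263528715689
```

```bash
cat > p.py <<'E'
from h import *
import sys
for nm in sys.argv[1:]:
    d=np.load(nm+'.npz');P=d['W'].reshape(-1,3);P=P[np.isfinite(P[:,0])]
    Q=P[(P[:,2]>.03)&(P[:,2]<.225)&(P[:,0]>.53)&(P[:,0]<.70)&(P[:,1]<.1)&(P[:,1]>-.22)]
    rng=np.random.default_rng(0);best=None
    for _ in range(800):
        a,b=Q[rng.integers(len(Q),size=2),:2];n=np.array([b[1]-a[1],a[0]-b[0]]);L=np.linalg.norm(n)
        if L<.03: continue
        n/=L
        if n[0]<0:n=-n
        m=abs((Q[:,:2]-a)@n)<.0015
        if best is None or m.sum()>best.sum(): best=m
    F=Q[best];m0=F[:,:2].mean(0);dd=np.linalg.svd(F[:,:2]-m0,full_matrices=False)[2][0];dd*=np.sign(dd[1])
    n=np.array([dd[1],-dd[0]])
    mid=np.array([.6032,-.0684])
    print(nm,len(Q),len(F),'yaw',np.degrees(np.arctan2(n[1],n[0])),'face offset vs (.6032,-.0684) along n10.1: mm',1000*((m0-mid)@n), 'y-end',F[:,1].max(),'z',np.percentile(F[:,2],[1,99]))
    t=P[(P[:,2]>.226)&(P[:,2]<.238)&(P[:,0]>.57)&(P[:,0]<.70)&(P[:,1]<.08)&(P[:,1]>-.22)]
    if len(t)>50: print('  top z',np.median(t[:,2]),len(t),cv2.minAreaRect((t[:,:2]*1000).astype(np.float32)))
E
python3 p.py scene0 side0 w2 wrist0
```

```text
scene0 6722 4697 yaw -10.09397454079793 face offset vs (.6032,-.0684) along n10.1: mm 1.1926712479013473 y-end 0.057334530672810025 z [0.04010813 0.22336409]
  top z 0.23162871017743142 815 ((615.87744140625, -74.11170196533203), (249.901123046875, 30.2831974029541), 79.78729248046875)
side0 3857 2725 yaw -10.102272034152314 face offset vs (.6032,-.0684) along n10.1: mm -1.160814748172032 y-end 0.059970298938737954 z [0.04073196 0.2232967 ]
  top z 0.23207606742410503 898 ((616.7429809570312, -68.58580017089844), (257.1389465332031, 35.32600402832031), 79.16674041748047)
w2 11016 7065 yaw -9.984992564690405 face offset vs (.6032,-.0684) along n10.1: mm 1.6523423175554273 y-end 0.06208659983260735 z [0.0399922 0.2226731]
  top z 0.23091726132316132 2206 ((637.4967041015625, 46.21440887451172), (28.3911075592041, 28.579938888549805), 82.07251739501953)
wrist0 4747 825 yaw 16.538854698427766 face offset vs (.6032,-.0684) along n10.1: mm 69.58147404192303 y-end 0.02249911135254172 z [0.03503868 0.22227331]
  top z 0.23028303844510722 25034 ((623.9450073242188, -28.302947998046875), (177.0006561279297, 27.350183486938477), 79.84732818603516)
```

```bash
cat > t.py <<'E'
from h import *
import sys
from kin import ik,lo,hi
PSI=-10.1;n_=np.array([np.cos(np.radians(PSI)),np.sin(np.radians(PSI)),0]);MID=np.array([.6047,-.0687,.192])
A0=10.08;TC=np.array([-6.35,30.7]);REF=np.array([50.5,68.])
def pose(u,w,tau):
    t=np.radians(tau);c,s=np.cos(t),np.sin(t);v=TC-REF
    return MID+n_*(u+c*v[0]+s*v[1])/1000+np.array([0,0,(w-s*v[0]+c*v[1])/1000]),toolR(PSI,A0-tau)
def where():
    o=observe();Rm=R.from_rotvec(o['ee_rot']).as_matrix()
    lean=np.degrees(np.arctan2(Rm[2,0],-Rm[2,2]));tau=A0-lean
    t=np.radians(tau);c,s=np.cos(t),np.sin(t);v=TC-REF
    d=(o['ee_pos']-MID)*1000;u=d@n_-(c*v[0]+s*v[1]);w=d[2]-(-s*v[0]+c*v[1]);lat=d@np.array([-n_[1],n_[0],0])
    f=o['wrist_force'];print('t %.2f u %.1f w %.1f tau %.1f lat %.1f yaw %.1f'%(o['t'],u,w,tau,lat,np.degrees(np.arctan2(Rm[1,0],Rm[0,0]))),'F n,lat,z',np.round([f@n_,f@np.array([-n_[1],n_[0],0]),f[2]],1),'M',o['moment'].round(2),'gap',round(o['finger_gap'],4),'q',o['joint_positions'].round(2));return u,w,tau
if __name__=='__main__':
    where()
    if len(sys.argv)>1:
        a=[float(x) for x in sys.argv[1:]];p,Rm=pose(*a[:3])
        print(p.round(4),ik(p,Rm,observe()['joint_positions'])[1]);rows(p,Rm,int(a[3]),1)
E
python3 -m crank '[-0.004,0,-0.02,0,0,0,1,-0.004,0,-0.025,0,0,0,1,-0.004,0,-0.025,0,0,0,1,-0.004,0,-0.025,0,0,0,1,-0.004,0,-0.02,0,0,0,1]'
python3 t.py -70 -12 40 15
```

```text
t: 7.85
ee_pos: [0.4815, 0.217, 0.1688]
ee_rot: [-3.111, -0.185, -0.274]
wrist_force: [0.4, 0.0, -3.0]
finger_gap: 0.0123
t 7.85 u -114.6 w 14.1 tau 0.0 lat 259.7 yaw 6.8 F n,lat,z [ 0.4  0.1 -3. ] M [-0.07  0.51  0.  ] gap 0.0123 q [ 0.79  0.2  -0.5   0.16 -0.74  0.79]
[ 0.4693 -0.0446  0.188 ] 8.326672684688674e-16
n 15 deg/row 2.88410548191803 mm/row 17.506173299700354
-0.0026,0.0172,-0.0018,0.19,-2.64,1.13,1,
-0.0023,0.0173,-0.0017,0.19,-2.64,1.13,1,
-0.0021,0.0173,-0.0017,0.19,-2.64,1.13,1,
-0.0018,0.0173,-0.0017,0.19,-2.64,1.13,1,
-0.0016,0.0174,-0.0016,0.19,-2.64,1.13,1
--
-0.0013,0.0174,-0.0017,0.19,-2.64,1.13,1,
-0.001,0.0174,-0.0016,0.19,-2.64,1.13,1,
-0.0007,0.0174,-0.0017,0.19,-2.64,1.13,1,
-0.0005,0.0174,-0.0017,0.19,-2.64,1.13,1,
-0.0002,0.0174,-0.0017,0.19,-2.64,1.13,1
--
0,0.0174,-0.0018,0.19,-2.64,1.13,1,
0.0003,0.0174,-0.0018,0.19,-2.64,1.13,1,
0.0006,0.0174,-0.002,0.19,-2.64,1.13,1,
0.0008,0.0174,-0.002,0.19,-2.64,1.13,1,
0.0011,0.0173,-0.0021,0.19,-2.64,1.13,1
--
```

```bash
python3 -m crank '[-0.0026,0.0172,-0.0018,0.19,-2.64,1.13,1, -0.0023,0.0173,-0.0017,0.19,-2.64,1.13,1, -0.002,0.0173,-0.0017,0.19,-2.64,1.13,1, -0.0018,0.0173,-0.0017,0.19,-2.64,1.13,1, -0.0016,0.0174,-0.0016,0.19,-2.64,1.13,1]'
python3 -m crank '[-0.0013,0.0174,-0.0017,0.19,-2.64,1.13,1, -0.001,0.0174,-0.0016,0.19,-2.64,1.13,1, -0.0007,0.0174,-0.0017,0.19,-2.64,1.13,1, -0.0005,0.0174,-0.0017,0.19,-2.64,1.13,1, -0.0002,0.0174,-0.0017,0.19,-2.64,1.13,1]'
python3 -m crank '[0,0.0174,-0.0018,0.19,-2.64,1.13,1, 0.0003,0.0174,-0.0018,0.19,-2.64,1.13,1, 0.0006,0.0174,-0.002,0.19,-2.64,1.13,1, 0.0008,0.0174,-0.002,0.19,-2.64,1.13,1, 0.0011,0.0173,-0.002,0.19,-2.64,1.13,1]'
python3 -m crank '[0,0,0,0,0,0,1,0,0,0,0,0,0,1]'
python3 g.py w6; python3 t.py -30 -11 40 5
python3 - <<'E'
from h import *
for c in ('scene','side'): 
    s=snapshot(c);np.savez(c+'6.npz',W=cloud(s),im=s['image']);cv2.imwrite(f'pics/{c}6.png',cv2.resize(s['image'][130:310,180:420,::-1],None,fx=3,fy=3))
E
```

```text
t: 8.35
ee_pos: [0.4777, 0.1293, 0.174]
ee_rot: [-3.116, -0.034, 0.092]
wrist_force: [0.4, -0.7, -2.7]
finger_gap: 0.0119
t: 8.85
ee_pos: [0.474, 0.0421, 0.1803]
ee_rot: [-3.072, 0.116, 0.449]
wrist_force: [0.2, 0.3, -3.1]
finger_gap: 0.0121
t: 9.35
ee_pos: [0.4702, -0.0451, 0.1865]
ee_rot: [-2.98, 0.263, 0.796]
wrist_force: [0.4, 1.3, -2.3]
finger_gap: 0.0123
t: 9.55
ee_pos: [0.47, -0.0446, 0.1862]
ee_rot: [-2.981, 0.263, 0.794]
wrist_force: [1.3, 0.9, -3.5]
finger_gap: 0.0122
cost 162.93389152799236 n 1500 a deg -9.387019274728928 t [0.0012 0.0312]
grip pt in tool (mm) [ -0.88175969 -17.82620419] lip [ 69.60882964 -45.70230175]
white y range [-30.11865879  28.07389454]
world pitch of caddy (front up +): -9.387019274728928 lean tool -29.84420741037808 psi -10.082776691418946
resid med 0.8523407645672165 [-0.6221181 18.7890021]
lip top 55.385908588387686 88.82239283657994
t 9.60 u -69.4 w -13.3 tau 39.9 lat 0.5 yaw -10.0 F n,lat,z [ 0.2  0.3 -2.3] M [-0.23 -1.35  0.04] gap 0.012 q [ 0.14  0.44 -0.06 -0.16 -1.56  1.29]
[ 0.5087 -0.0516  0.189 ] 1.9810065956228024e-14
n 5 deg/row 0.023469934521480742 mm/row 7.906726074788557
0.0066,0.0001,-0.0043,0,-0.02,0.01,1,
0.0066,0.0001,-0.0044,0,-0.02,0.01,1,
0.0066,0.0001,-0.0043,0,-0.02,0.01,1,
0.0066,0.0001,-0.0044,0,-0.02,0.01,1,
0.0066,0.0001,-0.0043,0,-0.02,0.01,1
--
```

View pics/w6.png

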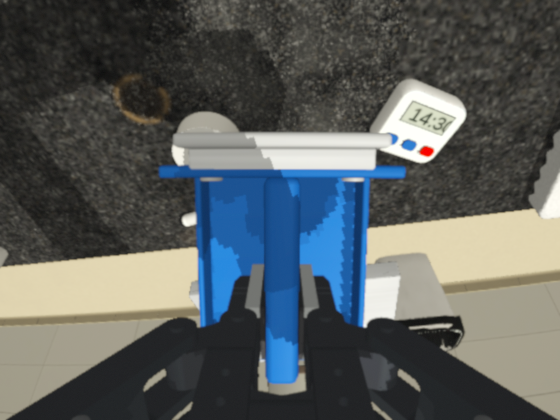

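View pics/scene6.png

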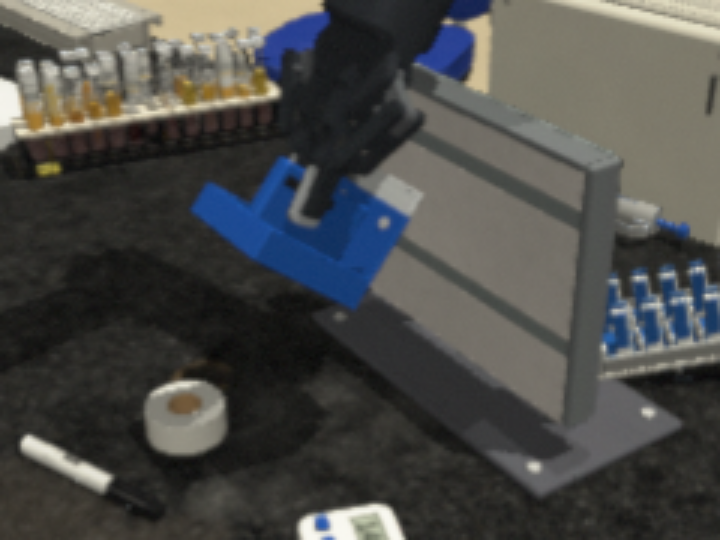

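View pics/side6.png

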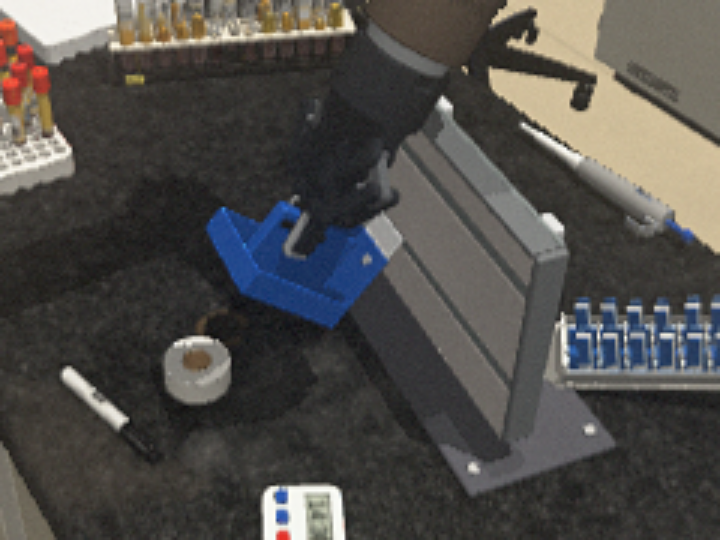

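The caddy is held tilted 40°, front up, in front of the panel at mid-width. The hook is at about (400, 195) in the scene crop, level with the upper groove. Timer and roll are untouched. I'll cross-check the hook's position against the panel in the fixed cameras.

```bash
cat > lipchk.py <<'E'
from t import *
import sys
off={'scene':-.3,'side':-2.66} # face offset mm rel. MID in each camera (1.19-1.5, -1.16-1.5)
ztop={'scene':.2316,'side':.2320}
u,w,tau=where();t=np.radians(tau);c,s=np.cos(t),np.sin(t)
M=np.array([[c,s],[-s,c]]);inv=M.T
for cam in('scene','side'):
    d=np.load(cam+sys.argv[1]+'.npz');W=d['W'];I=d['im'].astype(int)
    D=(W-MID)*1000;a=D@n_-off[cam];z=D[...,2]-(ztop[cam]-.192-.0395)*1000;l=D@np.array([-n_[1],n_[0],0])
    X=np.stack([a-u,z-w],-1)@inv.T+REF   # caddy coords
    k=np.isfinite(X[...,0])&(abs(l)<45)&(X[...,0]>35)&(X[...,0]<75)&(X[...,1]>30)&(X[...,1]<100)
    wh=k&(I.min(-1)>120)&(I.max(-1)-I.min(-1)<40)&(a<-8);bl=k&(I[...,2]>I[...,0]+50)
    print(cam,'white',wh.sum(),np.percentile(X[wh],[2,50,98],axis=0).round(1).tolist(),'lat',np.percentile(l[wh],[2,98]).round(1),'blue',bl.sum(),np.percentile(X[bl],[2,50,98],axis=0).round(1).tolist())
E
python3 lipchk.py 6
```

```text
t 9.70 u -69.6 w -12.8 tau 39.9 lat 0.8 yaw -10.0 F n,lat,z [ 0.2 -0.5 -2.4] M [-0.23 -1.35 -0.05] gap 0.0121 q [ 0.15  0.44 -0.06 -0.16 -1.56  1.29]
scene white 131 [[42.6, 58.8], [52.5, 78.8], [55.2, 87.4]] lat [-31.7   5.9] blue 341 [[35.7, 30.9], [43.6, 51.3], [45.9, 68.9]]
side white 109 [[42.6, 59.5], [52.1, 77.9], [54.7, 87.8]] lat [-29.9   6.8] blue 250 [[35.8, 31.3], [43.4, 50.9], [46.7, 70.6]]
```

The fixed cameras agree with the model to within 1 mm: lip front at 52.3 against 53, lip top 87.6 against 87. Approaching.

```bash
python3 -m crank '[0.0066,0,-0.0043,0,0,0,1,0.0066,0,-0.0043,0,0,0,1,0.0066,0,-0.0043,0,0,0,1,0.0066,0,-0.0043,0,0,0,1,0.0066,0,-0.0043,0,0,0,1]'
python3 -m crank '[0,0,0,0,0,0,1]'
python3 t.py -19 -10 40 5
```

```text
t: 10.2
ee_pos: [0.5094, -0.0514, 0.1891]
ee_rot: [-2.981, 0.262, 0.795]
wrist_force: [0.5, 0.2, -2.1]
finger_gap: 0.0119
t: 10.3
ee_pos: [0.5097, -0.0515, 0.1888]
ee_rot: [-2.982, 0.262, 0.794]
wrist_force: [0.2, -0.8, -2.0]
finger_gap: 0.0122
t 10.30 u -29.0 w -11.1 tau 39.9 lat 0.2 yaw -10.0 F n,lat,z [ 0.3 -0.8 -2. ] M [-0.21 -1.32 -0.03] gap 0.0122 q [ 0.12  0.5   0.05 -0.15 -1.61  1.3 ]
[ 0.5195 -0.0535  0.19  ] 1.813764110789994e-11
n 5 deg/row 0.020338294073478865 mm/row 2.0226842432548464
0.0016,0.0001,-0.0012,0.01,-0.02,0.01,1,
0.0016,-0,-0.0012,0.01,-0.02,0.01,1,
0.0017,0,-0.0012,0.01,-0.02,0.01,1,
0.0016,0.0001,-0.0012,0.01,-0.02,0.01,1,
0.0016,0,-0.0012,0.01,-0.02,0.01,1
--
```

```bash
python3 -m crank '[0.0016,0,-0.0012,0,0,0,1,0.0016,0,-0.0012,0,0,0,1,0.0016,0,-0.0012,0,0,0,1,0.0016,0,-0.0012,0,0,0,1,0.0016,0,-0.0012,0,0,0,1]'
python3 t.py -13 -8.5 40 5
python3 - <<'E'
from h import *
for c in ('scene','side'): 
    s=snapshot(c);np.savez(c+'7.npz',W=cloud(s),im=s['image']);cv2.imwrite(f'pics/{c}7.png',cv2.resize(s['image'][150:270,220:400,::-1],None,fx=4,fy=4,interpolation=cv2.INTER_CUBIC))
E
python3 lipchk.py 7
```

```text
t: 10.8
ee_pos: [0.5184, -0.0531, 0.1905]
ee_rot: [-2.981, 0.261, 0.795]
wrist_force: [0.0, -0.8, -2.7]
finger_gap: 0.0119
t 10.80 u -20.2 w -9.4 tau 39.9 lat 0.3 yaw -10.0 F n,lat,z [ 0.2 -0.8 -2.7] M [-0.18 -1.42  0.01] gap 0.0119 q [ 0.12  0.52  0.07 -0.15 -1.63  1.3 ]
[ 0.5254 -0.0546  0.1915] 1.8401579654952995e-12
n 5 deg/row 0.020046510943454627 mm/row 1.450229443429959
0.0012,0.0001,-0.0009,0.01,-0.01,0.01,1,
0.0011,0,-0.0009,0.01,-0.01,0.01,1,
0.0012,0.0001,-0.0008,0.01,-0.01,0.01,1,
0.0011,0,-0.0009,0.01,-0.01,0.01,1,
0.0012,0.0001,-0.0009,0.01,-0.01,0.01,1
--
t 10.90 u -20.0 w -9.4 tau 39.9 lat 0.3 yaw -10.0 F n,lat,z [-0.2  0.9 -2. ] M [-0.22 -1.35 -0.04] gap 0.0121 q [ 0.12  0.52  0.07 -0.15 -1.63  1.3 ]
scene white 90 [[41.7, 58.8], [52.0, 77.0], [53.9, 83.9]] lat [-32.2   8.2] blue 319 [[36.1, 31.0], [42.9, 51.0], [45.0, 68.9]]
side white 74 [[41.7, 59.3], [52.0, 75.2], [55.7, 82.4]] lat [-30.6   7.6] blue 240 [[36.9, 30.8], [43.1, 51.0], [45.8, 70.3]]
```

View pics/scene7.png

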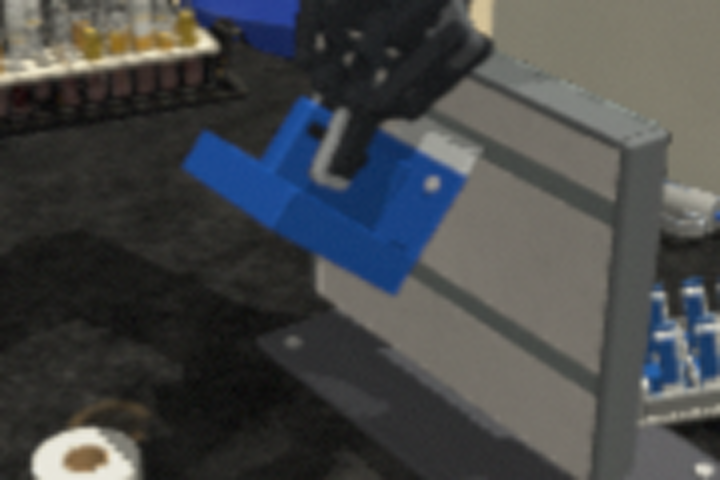

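The lip tip (450, 150) is level with the upper groove's left continuation (500, 165). Entering slowly while watching force.

```bash
python3 -m crank '[0.0012,0,-0.0007,0,0,0,1,0.0012,0,-0.0007,0,0,0,1,0.0012,0,-0.0007,0,0,0,1]'; python3 t.py
python3 -m crank '[0.0012,0,-0.0007,0,0,0,1,0.0012,0,-0.0008,0,0,0,1]'; python3 t.py  -9 -5.8 40 5
```

```text
t: 11.2
ee_pos: [0.5225, -0.0538, 0.1905]
ee_rot: [-2.981, 0.261, 0.795]
wrist_force: [0.6, 0.4, -2.2]
finger_gap: 0.0122
t 11.20 u -16.0 w -9.4 tau 39.9 lat 0.2 yaw -10.0 F n,lat,z [ 0.5  0.5 -2.2] M [-0.23 -1.35  0.03] gap 0.0122 q [ 0.12  0.52  0.08 -0.14 -1.63  1.31]
t: 11.4
ee_pos: [0.5253, -0.0543, 0.1906]
ee_rot: [-2.981, 0.261, 0.795]
wrist_force: [-0.7, -0.0, -3.2]
finger_gap: 0.0118
t 11.40 u -13.2 w -9.3 tau 39.9 lat 0.3 yaw -10.0 F n,lat,z [-0.7 -0.1 -3.2] M [-0.28 -1.36 -0.01] gap 0.0118 q [ 0.12  0.53  0.09 -0.14 -1.64  1.31]
[ 0.5294 -0.0553  0.1942] 3.3886245479054723e-13
n 5 deg/row 0.01910374682373909 mm/row 1.1020323943742685
0.0004,0.0001,-0.001,0.01,-0.01,0.01,1,
0.0003,0,-0.0011,0.01,-0.01,0.01,1,
0.0004,0.0001,-0.001,0.01,-0.01,0.01,1,
0.0004,0,-0.0011,0.01,-0.01,0.01,1,
0.0003,0.0001,-0.001,0.01,-0.01,0.01,1
--
```

```bash
python3 -m crank '[0.001,0,-0.0012,0,0,0,1,0.001,0,-0.0012,0,0,0,1]'; python3 t.py
python3 -m crank '[0.0003,0,-0.0013,0,0,0,1,0.0003,0,-0.0013,0,0,0,1]'; python3 t.py -6.8 -4.1 40 2
```

```text
t: 11.6
ee_pos: [0.5282, -0.0548, 0.1917]
ee_rot: [-2.981, 0.261, 0.795]
wrist_force: [-0.3, 0.7, -3.2]
finger_gap: 0.0118
t 11.60 u -10.2 w -8.2 tau 39.9 lat 0.3 yaw -10.0 F n,lat,z [-0.4  0.7 -3.2] M [-0.25 -1.32 -0.02] gap 0.0118 q [ 0.12  0.53  0.1  -0.14 -1.64  1.31]
t: 11.8
ee_pos: [0.53, -0.0551, 0.1937]
ee_rot: [-2.981, 0.261, 0.795]
wrist_force: [0.7, 0.8, -3.0]
finger_gap: 0.012
t 11.80 u -8.4 w -6.2 tau 39.9 lat 0.3 yaw -10.0 F n,lat,z [ 0.6  0.9 -3. ] M [-0.26 -1.35  0.01] gap 0.012 q [ 0.12  0.53  0.11 -0.14 -1.65  1.31]
[ 0.5315 -0.0557  0.1959] 2.914335439641036e-15
n 2 deg/row 0.04902119147372192 mm/row 1.3649310087302575
0.0002,0.0001,-0.0013,0.02,-0.03,0.03,1,
0.0001,0.0002,-0.0014,0.02,-0.03,0.03,1,
```

```bash
python3 -m crank '[0.0002,0,-0.0013,0,0,0,1,0.0002,0,-0.0014,0,0,0,1]'; python3 t.py
python3 -m crank '[0.0003,0,-0.0014,0,0,0,1,0.0003,0,-0.0014,0,0,0,1]'; python3 t.py -2.8 -0.6 37 3
```

```text
t: 12.0
ee_pos: [0.5316, -0.0554, 0.1959]
ee_rot: [-2.981, 0.261, 0.795]
wrist_force: [0.7, 0.6, -2.9]
finger_gap: 0.012
t 12.00 u -6.8 w -4.0 tau 39.9 lat 0.3 yaw -10.0 F n,lat,z [ 0.6  0.7 -2.9] M [-0.2  -1.36  0.  ] gap 0.012 q [ 0.11  0.53  0.12 -0.14 -1.65  1.31]
t: 12.2
ee_pos: [0.5335, -0.0557, 0.198]
ee_rot: [-2.981, 0.262, 0.795]
wrist_force: [-0.6, -0.7, -3.9]
finger_gap: 0.0119
t 12.20 u -4.8 w -1.9 tau 39.9 lat 0.3 yaw -10.0 F n,lat,z [-0.5 -0.8 -3.9] M [-0.21 -1.38 -0.01] gap 0.0119 q [ 0.11  0.54  0.12 -0.14 -1.66  1.31]
[ 0.5351 -0.0563  0.1958] 3.950607768450004e-10
n 3 deg/row 0.9794421361848541 mm/row 0.9291917989003333
0.0009,0.0001,0.0003,0.01,0.98,0.02,1,
0.0008,0.0001,0.0004,0.01,0.98,0.02,1,
0.0009,0.0001,0.0004,0.01,0.98,0.02,1,
```

```bash
python3 - <<'E'
from path import clear
import numpy as np
for a in [(-4.8-.7,-1.9+.6,40),(-3.5,0,36),(-2.5,0,33),(-1,0,30),(0,0,28),(1,0,25),(1.5,0,20),(1.5,-.5,15),(1.5,-1,10),(1.5,-2,6),(1.5,-3,4),(1.5,-4,2),(1.5,-4.5,0)]: print(a,clear(np.array([a[0]]),np.array([a[1]]),a[2]).round(2))
E
python3 t.py -2.8 -0.5 36 4
```

```text
(-5.5, -1.2999999999999998, 40) [1.65]
(-3.5, 0, 36) [1.65]
(-2.5, 0, 33) [1.97]
(-1, 0, 30) [2.6]
(0, 0, 28) [3.21]
(1, 0, 25) [3.86]
(1.5, 0, 20) [3.66]
(1.5, -0.5, 15) [2.86]
(1.5, -1, 10) [2.15]
(1.5, -2, 6) [1.58]
(1.5, -3, 4) [1.32]
(1.5, -4, 2) [1.12]
(1.5, -4.5, 0) [1.]
t 12.20 u -4.8 w -1.9 tau 39.9 lat 0.3 yaw -10.0 F n,lat,z [-0.5 -0.8 -3.9] M [-0.21 -1.38 -0.01] gap 0.0119 q [ 0.11  0.54  0.12 -0.14 -1.66  1.31]
[ 0.5351 -0.0563  0.1947] 3.481763753760036e-09
n 4 deg/row 0.9845207381067602 mm/row 0.9167035730753963
0.0008,0.0001,0.0005,0.01,0.98,0.02,1,
0.0007,0,0.0005,0.01,0.98,0.02,1,
0.0008,0.0001,0.0005,0.01,0.98,0.02,1,
0.0007,0.0001,0.0006,0.01,0.98,0.02,1,
```

```bash
python3 -m crank '[0.0008,0,0.0005,0,1,0,1,0.0007,0,0.0005,0,1,0,1,0.0008,0,0.0005,0,1,0,1,0.0007,0,0.0006,0,1,0,1]'; python3 t.py -0.2 -0.4 30 5
```

```text
t: 12.6
ee_pos: [0.5349, -0.056, 0.1947]
ee_rot: [-3.014, 0.264, 0.69]
wrist_force: [-0.2, 0.8, -2.4]
finger_gap: 0.0119
t 12.60 u -3.0 w -0.4 tau 35.9 lat 0.2 yaw -10.0 F n,lat,z [-0.3  0.8 -2.4] M [-0.2  -1.2   0.01] gap 0.0119 q [ 0.12  0.5   0.08 -0.13 -1.58  1.3 ]
[ 0.5377 -0.0568  0.1877] 3.913536161803677e-14
n 5 deg/row 1.1716864859558322 mm/row 1.5008012511075075
0.0011,0,0.001,0.01,1.17,0.01,1,
0.0011,0.0001,0.001,0.01,1.17,0.01,1,
0.0011,0,0.0011,0.01,1.17,0.01,1,
0.001,0.0001,0.001,0.01,1.17,0.01,1,
0.0011,0,0.0011,0.01,1.17,0.01,1
--
```

```bash
python3 -m crank '[0.0011,0,0.001,0,1.17,0,1,0.0011,0,0.001,0,1.17,0,1,0.0011,0,0.001,0,1.17,0,1,0.001,0,0.001,0,1.17,0,1,0.0011,0,0.0011,0,1.17,0,1]'; python3 t.py 2.1 -0.3 22 5
```

```text
t: 13.1
ee_pos: [0.5379, -0.0565, 0.1877]
ee_rot: [-3.053, 0.268, 0.536]
wrist_force: [0.1, 0.1, -2.6]
finger_gap: 0.0122
t 13.10 u -0.0 w -0.4 tau 30.0 lat 0.3 yaw -10.0 F n,lat,z [ 0.1  0.1 -2.6] M [-0.08 -0.9   0.05] gap 0.0122 q [ 0.13  0.46  0.01 -0.1  -1.45  1.29]
[ 0.5411 -0.0574  0.1784] 1.4058414304389983e-11
n 5 deg/row 1.6002242201631585 mm/row 1.9738757104260745
0.0013,0.0001,0.0015,0,1.6,0.01,1,
0.0012,0,0.0016,0,1.6,0.01,1,
0.0011,0.0001,0.0016,0,1.6,0.01,1,
0.0012,0,0.0016,0,1.6,0.01,1,
0.0011,0.0001,0.0016,0,1.6,0.01,1
--
```

```bash
python3 -m crank '[0.0013,0,0.0015,0,1.6,0,1,0.0012,0,0.0016,0,1.6,0,1,0.0011,0,0.0016,0,1.6,0,1,0.0012,0,0.0016,0,1.6,0,1,0.0011,0,0.0016,0,1.6,0,1]'; python3 t.py 2.3 -0.6 14 5
```

```text
t: 13.6
ee_pos: [0.5411, -0.0571, 0.1784]
ee_rot: [-3.095, 0.271, 0.323]
wrist_force: [-0.4, -0.2, -3.2]
finger_gap: 0.012
t 13.60 u 2.0 w -0.3 tau 22.0 lat 0.2 yaw -10.0 F n,lat,z [-0.4 -0.2 -3.2] M [-0.06 -0.48 -0.03] gap 0.012 q [ 0.15  0.4  -0.1  -0.07 -1.27  1.27]
[ 0.5438 -0.0578  0.169 ] 1.823226675468558e-10
n 5 deg/row 1.601052136732238 mm/row 1.9757126323758567
0.0009,0,0.0017,0,1.6,0.02,1,
0.0009,0.0001,0.0018,0,1.6,0.02,1,
0.0009,0,0.0018,0,1.6,0.02,1,
0.0007,0.0001,0.0018,0,1.6,0.02,1,
0.0008,0,0.0018,0,1.6,0.02,1
--
```

```bash
python3 -m crank '[0.0009,0,0.0017,0,1.6,0,1,0.0009,0,0.0018,0,1.6,0,1,0.0008,0,0.0018,0,1.6,0,1,0.0008,0,0.0018,0,1.6,0,1,0.0008,0,0.0018,0,1.6,0,1]'; python3 t.py 2.3 -1.6 8 5
```

```text
t: 14.1
ee_pos: [0.5436, -0.0576, 0.169]
ee_rot: [-3.122, 0.274, 0.108]
wrist_force: [-0.0, -0.3, -2.8]
finger_gap: 0.0118
t 14.10 u 2.1 w -0.6 tau 14.0 lat 0.2 yaw -10.0 F n,lat,z [ 0.1 -0.3 -2.8] M [-0.06 -0.14  0.02] gap 0.0118 q [ 0.18  0.34 -0.22 -0.03 -1.08  1.23]
[ 0.5464 -0.0583  0.1614] 9.680159137704077e-11
n 5 deg/row 1.2061494521533116 mm/row 1.6300001504927355
0.0007,0,0.0015,0,1.21,0.02,1,
0.0006,0.0001,0.0015,0,1.21,0.02,1,
0.0006,0,0.0015,0,1.21,0.02,1,
0.0006,0.0001,0.0015,0,1.21,0.02,1,
0.0006,0,0.0015,0,1.21,0.02,1
--
```

```bash
python3 -m crank '[0.0007,0,0.0015,0,1.2,0,1,0.0006,0,0.0015,0,1.2,0,1,0.0006,0,0.0015,0,1.2,0,1,0.0006,0,0.0015,0,1.2,0,1,0.0006,0,0.0015,0,1.2,0,1]'; python3 t.py 2.3 -3 4 4
python3 - <<'E'
from h import *
for c in ('scene','side'): 
    s=snapshot(c);np.savez(c+'8.npz',W=cloud(s),im=s['image']);cv2.imwrite(f'pics/{c}8.png',cv2.resize(s['image'][150:270,220:400,::-1],None,fx=4,fy=4,interpolation=cv2.INTER_CUBIC))
E
python3 lipchk.py 8; python3 g.py w8
```

```text
t: 14.6
ee_pos: [0.5463, -0.0582, 0.1614]
ee_rot: [3.126, -0.274, 0.055]
wrist_force: [-0.2, -0.7, -2.5]
finger_gap: 0.0117
t 14.60 u 2.2 w -1.7 tau 8.1 lat 0.1 yaw -10.0 F n,lat,z [-0.1 -0.7 -2.5] M [-0.01  0.15  0.02] gap 0.0117 q [ 0.2   0.3  -0.31  0.02 -0.92  1.19]
[ 0.5486 -0.0587  0.1558] 7.788059029947507e-12
n 4 deg/row 1.016933605243292 mm/row 1.5205953942763486
0.0005,0,0.0014,0,1.02,0.02,1,
0.0005,0.0001,0.0015,0,1.02,0.02,1,
0.0005,0,0.0014,0,1.02,0.02,1,
0.0004,0,0.0015,0,1.02,0.02,1,
t 14.70 u 1.5 w -1.9 tau 8.2 lat 0.0 yaw -10.0 F n,lat,z [-0.1 -0.3 -3.3] M [0.04 0.19 0.01] gap 0.012 q [ 0.2   0.3  -0.31  0.02 -0.93  1.19]
cost 423.3953719308754 n 1500 a deg -65.80665115405624 t [-0.0127 -0.0859]
grip pt in tool (mm) [  27.01825995 -114.68545382] lip [ 89.23091471 -71.37742237]
white y range [-48.88276787  48.79215302]
world pitch of caddy (front up +): -65.80665115405624 lean tool 1.913691254468582 psi -10.011075307030136
resid med 0.027588412090636893 [-1.50716815 71.18168136]
lip top 57.69683826027648 85.29189145086991Traceback (most recent call last):
  File "lipc
[... 215 characters left out ...]
und(1).tolist())
                               ~~~~~~~~~~~~~^^^^^^^^^^^^^^^^^^^^^^^^
    return _quantile_unchecked(
        a, q, axis, out, overwrite_input, method, keepdims, weights)
    return _ureduce(a,
                    func=_quantile_ureduce_func,
    ...<5 lines>...
                    overwrite_input=overwrite_input,
                    method=method)
    r = func(a, **kwargs)
    result = _quantile(arr,
                       quantiles=q,
    ...<2 lines>...
                       out=out,
                       weights=wgt)
    slices_having_nans = np.isnan(arr[-1, ...])
                                  ~~~^^^^^^^^^
IndexError: index -1 is out of bounds for axis 0 with size 0
```

View pics/scene8.png

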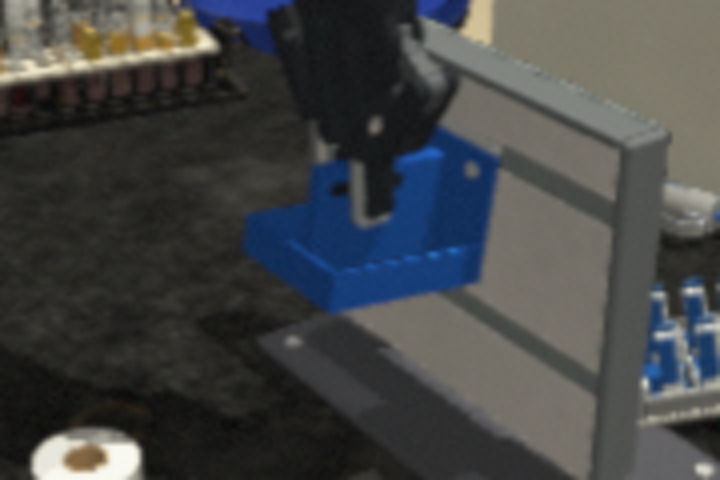

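View pics/w8.png

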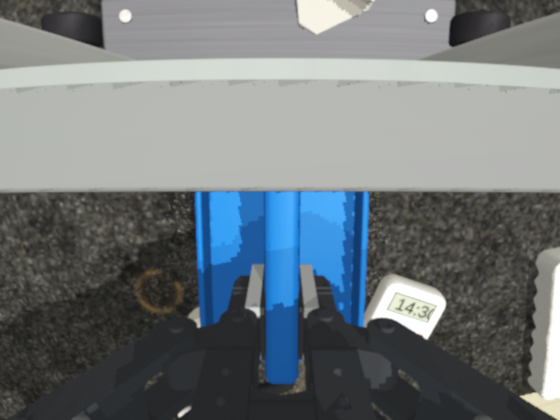

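The plate now covers the upper groove with the lip behind the upper slat; the hook is no longer visible in either view. The force is still only the caddy's weight. The `g.py` fit is meaningless here because the hook is hidden. Continuing the swing.

```bash
python3 -m crank '[0.0005,0,0.0014,0,1,0,1,0.0005,0,0.0015,0,1,0,1,0.0005,0,0.0014,0,1,0,1,0.0004,0,0.0015,0,1,0,1]'; python3 t.py 2.1 -4 1.5 3
```

```text
t: 15.15
ee_pos: [0.5489, -0.0585, 0.1556]
ee_rot: [3.116, -0.273, 0.165]
wrist_force: [-0.3, 0.5, -2.9]
finger_gap: 0.0119
t 15.15 u 2.6 w -3.2 tau 4.0 lat 0.3 yaw -10.0 F n,lat,z [-0.4  0.4 -2.9] M [0.03 0.37 0.02] gap 0.0119 q [ 0.21  0.28 -0.38  0.05 -0.81  1.15]
[ 0.5499 -0.0589  0.1522] 5.209169386846667e-14
n 3 deg/row 0.8426518486156858 mm/row 1.1888816194588212
0.0002,0.0001,0.0012,-0,0.84,0.03,1,
0.0002,0.0001,0.0011,-0,0.84,0.03,1,
0.0002,0.0001,0.0012,-0,0.84,0.03,1,
```

```bash
python3 -m crank '[0,0,0.0011,0,0.84,0,1,0,0,0.0011,0,0.84,0,1,0,0,0.0011,0,0.84,0,1]'; python3 t.py 2.1 -5 0 2
```

```text
t: 15.45
ee_pos: [0.5494, -0.0585, 0.1524]
ee_rot: [3.108, -0.272, 0.233]
wrist_force: [-0.3, -0.2, -3.2]
finger_gap: 0.0118
t 15.45 u 1.6 w -3.8 tau 1.5 lat 0.3 yaw -10.0 F n,lat,z [-0.3 -0.2 -3.2] M [ 0.11  0.47 -0.01] gap 0.0118 q [ 0.22  0.27 -0.42  0.08 -0.74  1.12]
[ 0.5508 -0.0591  0.1497] 5.551115123125783e-16
n 2 deg/row 0.7544938494945683 mm/row 1.5639639761144393
0.0005,0.0001,0.0015,-0,0.75,0.04,1,
0.0005,0.0002,0.0014,-0,0.75,0.04,1,
```

```bash
python3 -m crank '[0.0004,0,0.001,0,0.75,0,1,0.0004,0,0.0008,0,0.75,0,1]'; python3 t.py
python3 -m crank '[0,0,0.0004,0,0,0,1,0,0,0.0004,0,0,0,1]'; python3 t.py
```

```text
t: 15.65
ee_pos: [0.5505, -0.0587, 0.1508]
ee_rot: [3.102, -0.272, 0.273]
wrist_force: [0.4, 1.2, -1.8]
finger_gap: 0.012
t 15.65 u 1.8 w -3.9 tau 0.0 lat 0.3 yaw -10.0 F n,lat,z [ 0.2  1.3 -1.8] M [0.1  0.52 0.02] gap 0.012 q [ 0.22  0.26 -0.45  0.11 -0.7   1.1 ]
t: 15.85
ee_pos: [0.5506, -0.0588, 0.1501]
ee_rot: [3.103, -0.272, 0.272]
wrist_force: [0.8, 0.1, -3.2]
finger_gap: 0.0121
t 15.85 u 1.9 w -4.7 tau 0.1 lat 0.3 yaw -10.0 F n,lat,z [ 0.8  0.2 -3.2] M [0.1  0.5  0.04] gap 0.0121 q [ 0.22  0.26 -0.45  0.1  -0.7   1.1 ]
```

```bash
for i in 1 2 3; do :; done; python3 -m crank '[-0.0001,0,0.0005,0,0,0,1]'>/dev/null; python3 t.py
python3 -m crank '[-0.0001,0,0.0005,0,0,0,1]'>/dev/null; python3 t.py
python3 -m crank '[-0.0001,0,0.0005,0,0,0,1]'>/dev/null; python3 t.py
```

```text
t 15.95 u 2.2 w -5.1 tau 0.0 lat 0.3 yaw -10.0 F n,lat,z [ 0.8 -0.4 -2.5] M [ 0.08  0.55 -0.02] gap 0.0118 q [ 0.22  0.26 -0.45  0.1  -0.7   1.1 ]
t 16.05 u 2.2 w -5.5 tau 0.0 lat 0.4 yaw -10.0 F n,lat,z [-0.6  0.1 -0.4] M [0.11 0.54 0.02] gap 0.0121 q [ 0.22  0.26 -0.45  0.11 -0.7   1.1 ]
t 16.15 u 2.3 w -5.6 tau 0.0 lat 0.4 yaw -10.0 F n,lat,z [-2.5 -0.5  0.7] M [0.06 0.51 0.01] gap 0.0121 q [ 0.22  0.26 -0.45  0.11 -0.7   1.1 ]
```

The neck has landed: the weight has left the wrist, with Fz going from −2.8 to +0.7 at the predicted height. Before letting go I'll ease the front down into the natural droop so it can't drop on release.

```bash
python3 t.py 2.2 -5.6 -1 2; python3 -m crank '[0.0003,0,0.0005,0,0.5,0,1]'>/dev/null; python3 t.py;  python3 -m crank '[0.0003,0,0.0005,0,0.5,0,1]'>/dev/null; python3 t.py; python3 -m crank '[0,0,0,0,0,0,1]'>/dev/null; python3 t.py
```

```text
t 16.15 u 2.3 w -5.6 tau 0.0 lat 0.4 yaw -10.0 F n,lat,z [-2.5 -0.5  0.7] M [0.06 0.51 0.01] gap 0.0121 q [ 0.22  0.26 -0.45  0.11 -0.7   1.1 ]
[ 0.5515 -0.0592  0.1481] 4.941501131468424e-10
n 2 deg/row 0.5042103956623669 mm/row 0.5971813452650863
0.0002,0.0002,0.0005,-0.01,0.5,0.04,1,
0.0002,0.0002,0.0006,-0.01,0.5,0.04,1,
t 16.25 u 2.3 w -5.4 tau -0.5 lat 0.3 yaw -10.0 F n,lat,z [-4.5  0.4  4.5] M [0.53 1.29 0.11] gap 0.0119 q [ 0.22  0.26 -0.46  0.11 -0.68  1.09]
t 16.35 u 1.7 w -5.4 tau -1.0 lat 0.3 yaw -10.0 F n,lat,z [-6.4  1.   6.4] M [0.83 1.74 0.17] gap 0.0117 q [ 0.23  0.26 -0.47  0.12 -0.67  1.08]
t 16.45 u 1.6 w -5.5 tau -1.0 lat 0.3 yaw -10.0 F n,lat,z [-5.   1.4  4.4] M [0.49 1.27 0.12] gap 0.012 q [ 0.23  0.26 -0.47  0.12 -0.67  1.08]
```

```bash
python3 -m crank '[-0.0006,0,-0.0004,0,0,0,1,0,0,0,0,0,0,1]'>/dev/null; python3 t.py;python3 -m crank '[-0.0003,0,-0.0003,0,0,0,1,0,0,0,0,0,0,1]'>/dev/null; python3 t.py
```

```text
t 16.65 u 1.6 w -5.4 tau -1.0 lat 0.4 yaw -10.0 F n,lat,z [-1.8  0.1  2.9] M [0.29 0.77 0.11] gap 0.0122 q [ 0.23  0.26 -0.47  0.12 -0.67  1.08]
t 16.85 u 1.5 w -5.5 tau -1.0 lat 0.4 yaw -10.0 F n,lat,z [0.4 0.2 0.6] M [ 0.02  0.19 -0.01] gap 0.0118 q [ 0.23  0.26 -0.47  0.12 -0.67  1.08]
```

Forces are neutral, so I'm releasing gently: grip force down first, then opening.

```bash
python3 -m crank '[0,0,0,0,0,0,1,0,0,0,0,0,0,1]' 20; python3 t.py
python3 -m crank '[0,0,0,0,0,0,0.75,0,0,0,0,0,0,0.7,0,0,0,0,0,0,0.6]' 20; python3 t.py
python3 -m crank '[0,0,0,0,0,0,0.5,0,0,0,0,0,0,0.4,0,0,0,0,0,0,0.3,0,0,0,0,0,0,0.3,0,0,0,0,0,0,0.3]' 20; python3 d.py w9
python3 - <<'E'
from h import *
for c in ('scene','side'): 
    s=snapshot(c);np.savez(c+'9.npz',W=cloud(s),im=s['image']);cv2.imwrite(f'pics/{c}9.png',cv2.resize(s['image'][150:270,220:400,::-1],None,fx=4,fy=4,interpolation=cv2.INTER_CUBIC))
E
```

```text
t: 17.05
ee_pos: [0.5509, -0.0587, 0.1483]
ee_rot: [3.099, -0.272, 0.3]
wrist_force: [0.2, -0.1, -0.7]
finger_gap: 0.012
t 17.05 u 1.5 w -5.5 tau -1.0 lat 0.4 yaw -10.0 F n,lat,z [ 0.2 -0.  -0.7] M [-0.02  0.02  0.04] gap 0.012 q [ 0.23  0.26 -0.47  0.12 -0.67  1.08]
t: 17.35
ee_pos: [0.55, -0.0587, 0.148]
ee_rot: [3.099, -0.272, 0.297]
wrist_force: [-0.3, 0.4, 0.7]
finger_gap: 0.017
t 17.35 u 0.6 w -5.9 tau -0.9 lat 0.2 yaw -10.0 F n,lat,z [-0.3  0.4  0.7] M [0.06 0.43 0.06] gap 0.017 q [ 0.23  0.26 -0.47  0.12 -0.67  1.08]
t: 17.85
ee_pos: [0.5503, -0.0587, 0.1482]
ee_rot: [3.099, -0.272, 0.298]
wrist_force: [-0.3, -0.4, 0.5]
finger_gap: 0.0298
[ 0.55029463 -0.05873966  0.14818179] [ 0.23  0.26 -0.47  0.12 -0.67  1.08] [[ 0.967 -0.174  0.188]
 [-0.171 -0.985 -0.033]
 [ 0.191  0.    -0.982]]
```

View pics/w9.png

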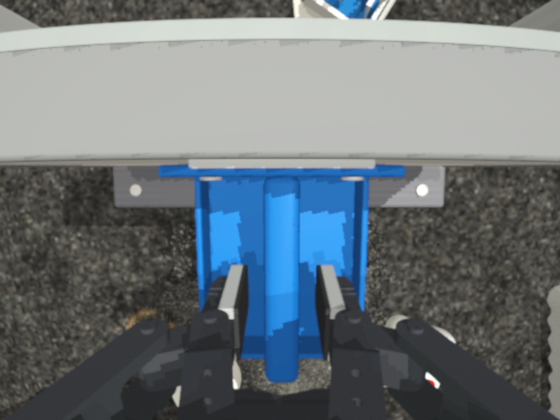

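View pics/scene9.png

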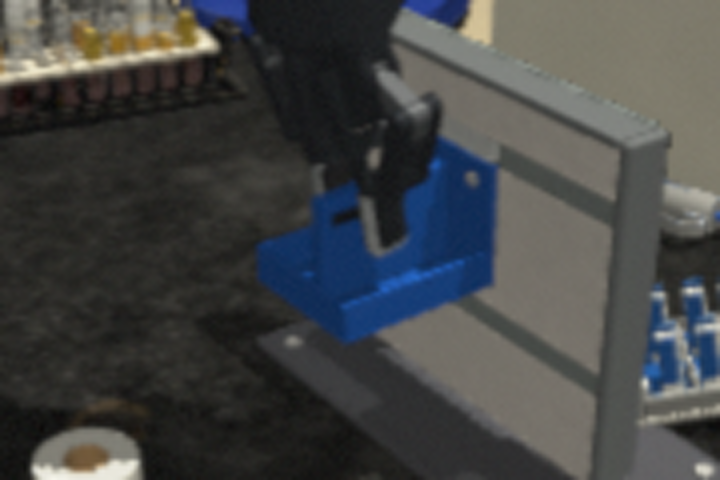

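The caddy hangs free between the open pads (235 and 330, rib at 283), with the neck in the groove at (282, 163). Retracting.

```bash
python3 -m crank '[0,0,-0.006,0,0,0,0.3,0,0,-0.012,0,0,0,0.3,0,0,-0.015,0,0,0,0.3,0,0,-0.02,0,0,0,0.3,0,0,-0.02,0,0,0,0.3]'
python3 -m crank '[-0.02,0,-0.03,0,0,0,0.3,-0.02,0,-0.03,0,0,0,0.3,-0.02,0,-0.03,0,0,0,0.3,0,0,0,0,0,0,0.3,0,0,0,0,0,0,0.3]'
cat > fin.py <<'E'
from t import *
where()
for c in ('scene','side'):
    s=snapshot(c);save(s,c+'10');np.savez(c+'10.npz',W=cloud(s),im=s['image']);cv2.imwrite(f'pics/{c}10c.png',cv2.resize(s['image'][150:340,200:410,::-1],None,fx=3,fy=3,interpolation=cv2.INTER_CUBIC))
    W=cloud(s);I=s['image'].astype(int);D=(W-MID)*1000;a=D@n_;l=D@np.array([-n_[1],n_[0],0]);z=W[...,2]*1000
    bl=np.isfinite(a)&(I[...,2]>I[...,0]+50)&(a>-120)&(a<10)&(abs(l)<60)&(z>60)&(z<230)
    print(c,'blue n',bl.sum(),'depth',np.percentile(a[bl],[1,50,99]).round(1),'lat',np.percentile(l[bl],[1,99]).round(1),'z',np.percentile(z[bl],[1,99]).round(1))
    for t in('bench_timer','label_roll'):print(t,[(d['bbox'],d['p']) for d in look_for(c,t)][:1])
E
python3 fin.py; python3 d.py w10
```

```text
t: 18.5
ee_pos: [0.5365, -0.0562, 0.2216]
ee_rot: [3.099, -0.271, 0.3]
wrist_force: [0.4, -0.0, 1.2]
finger_gap: 0.0297
t: 19.0
ee_pos: [0.4615, -0.0428, 0.2985]
ee_rot: [3.1, -0.271, 0.304]
wrist_force: [-0.2, -0.2, -0.5]
finger_gap: 0.0296
t 19.00 u -89.5 w 144.9 tau -1.1 lat 0.4 yaw -10.0 F n,lat,z [-0.2 -0.2 -0.5] M [ 0.09  0.4  -0.01] gap 0.0296 q [ 0.32 -0.05 -0.41  0.11 -1.04  1.03]
scene blue n 1886 depth [-97.3 -47.5  -3.7] lat [-42.6  36.4] z [118.4 187.7]
bench_timer [([278.5, 296.1, 320.1, 332.5], 0.94)]
label_roll [([228.2, 256.8, 254.2, 284.5], 0.57)]
side blue n 1330 depth [-99.3 -51.9  -6.1] lat [-41.2  39. ] z [119.1 188.8]
bench_timer [([266.0, 288.1, 296.6, 321.5], 0.56)]
label_roll [([232.4, 242.4, 254.8, 266.1], 0.57)]
[ 0.46178237 -0.0431898   0.29571143] [ 0.32 -0.04 -0.41  0.11 -1.04  1.03] [[ 0.967 -0.174  0.186]
 [-0.171 -0.985 -0.034]
 [ 0.189  0.001 -0.982]]
```

View pics/scene10c.png

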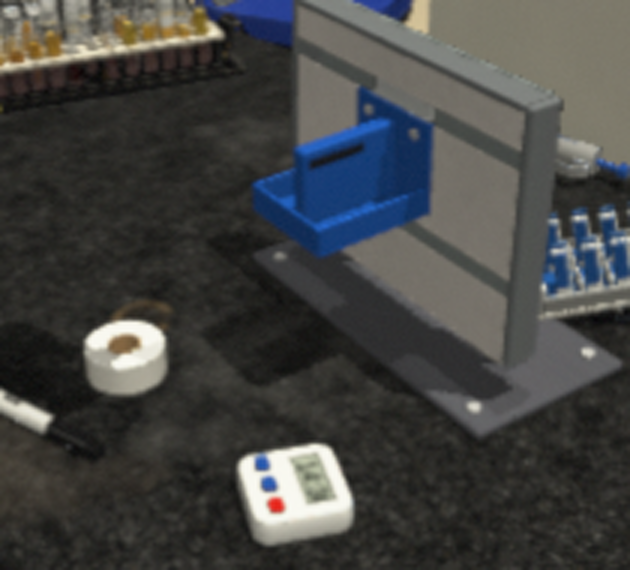

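View pics/w10.png

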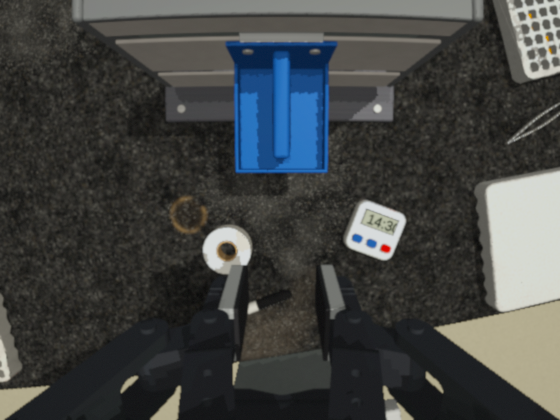

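The caddy hangs level in the middle of the upper groove, with the plate at scene crop (395, 150) lying on the panel. The neck shows in the groove and the robot is clear. The roll (125, 355) and timer (295, 490) are where they were. Handing in.

```bash
python3 -c "
from cell import finish_job;print(finish_job())"
```

```text
the job is handed in; nothing more can be done
None
```

The blue caddy is hanging in the upper groove at about the panel's mid-width, and the job was handed in at about 19 s of the 72 s allowed.

**What I did:** I gripped the caddy by its rib, tilted its front up 40°, and slid the lip into the groove. The wrist showed no load beyond the caddy's weight on the way in. I then swung it down, felt the neck land on the groove's lower edge, eased off to near-zero force, and opened the gripper slowly. The cameras showed the panel clamped about 7 mm above its middle height.

**Last checks:**
- **Position:** The underside is at about 118–119 mm and the plate top at about 188 mm, which matches the hung geometry. It is centred within about 3 mm.
- **Back plate:** It lies against the panel. The plate touched with about 6 N during the swing, which I relieved before letting go.
- **Timer and label roll:** Both are where they were, within the detector's few-pixel scatter.
- **Robot:** It is well clear of everything.

**What failed or disagreed:**
- **Grasp angle:** My first approach, leaning 40°, ran joint 4 up to about its 2.05 rad limit. A reading of 2.053 matches that limit only as rounded. It also gave a brief reading of about 60 N that was gone at the next reading. The arm was in free air, so I took it as inertial and replanned with a 10° lean.
- **Cameras:** They differed by 1–3 mm on the panel and caddy, so I used the force readings for the final seating.
- **In-hand fit:** My camera fit of the caddy in the gripper, and one fixed-camera check, stopped working once the hook was hidden behind the panel, so I ignored both.

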